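# Dust off the turned finials

## Robot

A 6-joint arm with a two-finger parallel gripper is mounted at the origin on the work surface. World frame = base frame: x ahead of the robot, y to its left, z up, the work surface at z = 0. Lengths are in m, angles in rad, forces in N, time in s.
With the tool pointing down it reaches from about 0.25 to 0.775 m from the base axis. Payload 4 kg.
Tool frame: the origin (TCP) lies midway between the tips of the shut fingers; the grasp point (between the pads) lies 19 mm behind it (robot.tcp_to_grasp is the distance from the TCP to the grasp point, in m); z points along the fingers, x is the direction in which the jaws open and shut, and the axes are right-handed (so a half turn about z gives the same grasp; the last joint's range is limited). The gripper opens to 94 mm and grips with 3 to 60 N. Pads are 16 mm wide; open, the fingers measure 119 mm over their backs; the gripper's body (75 mm by 177 mm) begins 78 mm behind the grasp point.
Start: joints at [1.063, 0.087, 1.371, -0, 1.684, -0.103], TCP at [0.217, 0.506, 0.182] pointing down, gripper open.
Joint ranges: [-3.1, 3.1], [-0.76, 2.03], [0.27, 2.55], [-1.08, 4.22], [0.17, 2.65], [-2.57, 2.57]. Speed limits (rad/s): [2.79, 2.79, 3.14, 3.14, 3.14, 3.14].

## Interface

Orientations are given as [roll, pitch, yaw] about the fixed x, y, z axes, in that order (R = Rz(yaw) Ry(pitch) Rx(roll)).
In Python, from bench import get_obs, vision, robot gives the robot as it stands.
- The arm moves only by the tool servo_tool, never from a script. Its argument "targets" is text: rows parted by semicolons, each of 7 numbers parted by spaces: the opening, from 0 (shut) to 1 (fully open), then the shift along the tool's x, y, z as a fraction of full scale, then the turn, a rotation vector about the tool's x, y, z as a fraction of full scale. A call has 1 to 12 rows; each row is the pose to reach, as a shift and turn from the pose commanded when the call began, along the tool's axes at that moment, turning the shorter way round; what a row does not reach only later rows make up. Full scale, the value 1, is 0.25 m for a shift and pi rad for a turn. A row lasts 1/12 s, in which the tool goes at most 41.7 mm and 7.16 degrees, less where a joint would pass 70% of its speed; a pose out of reach is approached as far as the arm can. A call with a number of a shift or a turn outside -1 to 1 is refused whole. A call with a gripper value outside its range is refused whole. The fingers move at their own pace and stop on an object; the grip force is fixed at half the most. Time passes only in rows, so rows that repeat a pose let the fingers close. It gives the time, the measured TCP pose, the force and the opening at its end, in the units of the state.
- get_obs(): the state, without advancing time (a new reading comes with each control period).
- vision.snapshot(name): name is "scene" or "side" or "wrist"; returns a dict with "image" (384x512x3 uint8, red, green, blue), "mtx" (3x3 intrinsics, pixels), "k1" (the pictures are not rectified: a ray, as slopes to the right and down, at radius r is drawn at 1 + k1 r^2 times it, then the intrinsics apply), "world_from_camera" (4x4, takes a point from camera to world coordinates); the wrist camera has in their place "T_tool_cam" (4x4, takes a point from camera to tool coordinates, whose origin is the TCP and whose axes are the tool frame's). Camera axes: x right, y down, z forward; pixel columns grow to the right and rows downward; lengths in m; the calibration is good to about 2 mm. A picture is of the moment at which its call begins: read the wrist's pose just before it. There is no depth.
- robot.close_job(): hands the job in, once; it reports no verdict.
The state is a dict: "time": time; "joint_positions": joint angles; "qvel": joint speeds; "joint_torque": joint torques, N m; "tool_pos": TCP position; "ee_rot": TCP orientation; "wrist_force": force on the tool from outside, world axes, zero at the start; "wrist_torque": the same for the moment, N m; "width": finger opening in m.
Only numpy, scipy, OpenCV 4.12 (cv2) and the standard library are available. Lean on these libraries where they do the work, as an engineer would, in place of code of your own. Each camera call takes 0.05 s, during which the arm holds its last target.

## Task

Slide the dust-extraction shutter one click on, from shut to its half-open stop; then swing the hold-down bar well clear, lay every finial on the bench flat in the tray, each lengthwise in a bay of its own (ball to either side), and swing the bar fully back into its catch over them. Only then, with the bar shut, slide the shutter one more click to its fully open stop; never have the shutter past half open while the bar is open, and leave the other things on the bench where they are.

Things in the scene. Friction and masses are not known exactly. Their poses are not given: they have to be found in the camera images.
- gate_box: fixed wooden box of the bench's dust extraction, 150 x 110 mm and 40 mm high, with a round 56 mm port in its top, covered by a steel shutter plate that slides between two aluminium guides (guide tops 52 mm above the table); a grey hose leaves its far end. Origin on the table under the port's centre, x axis along the guides, away from the robot and towards the hose; the plate opens in the direction of -x
- gate (a joint): how far the shutter plate has been slid open, in m: it clicks into three stops, 0 shut (where it starts), 0.030 half open, 0.060 fully open (the end of its travel). Passing from one stop to the next takes up to about 9 N; within about 10 mm of a stop the plate snaps into it by itself when let go
- gate_grip (a point): middle of the dark wooden tab that stands on the shutter plate: 14 mm thick along the slide, 44 mm wide across it, 36 mm tall, its foot 46 mm and its top 82 mm above the table; this point is 64 mm above the table and moves with the plate
- tray: fixed wooden dust-off tray, 246 x 130 mm, floor 6 mm thick. Origin on the table under its centre; its x axis runs along its length, away from the robot. Five low ribs across it (6 mm thick, tops 14 mm above the table) make four bays centred at x = -90, -30, +30 and +90 mm, each 54 mm wide along x and 118 mm long along y; the two long sides are 20 mm high. The hold-down bar's hinge post stands at x = -145 mm, y = 0, its steel catch at x = +146 mm
- bar (a joint): angle of the flat steel hold-down bar in rad. It is hinged on the post at the tray's near end and swings level, 47 to 57 mm above the table, 300 mm long. 0 = lying along the tray over the middle of all four bays, against the stop in its catch; grows as it swings out clockwise seen from above (towards the tray's -y side), up to 1.5 = square to the tray. Friction holds it where it is left (about 1 N at the knob moves it). It starts partly open, across some of the bays
- bar_knob (a point): middle of the upright dark wooden knob on the bar, 16 mm diameter, standing from 57 to 93 mm above the table, 210 mm from the hinge axis; this point is 75 mm above the table and moves with the bar
- finial0_center (a point): one of three or four identical pale turned finials (absent ones read None): a square wooden block 34 x 34 x 52 mm, a short 20 mm neck and a ball of 31 mm diameter, 86 mm long in all, about 55 g, lying flat on one of its square sides. The point is at mid-length on the axis, 17 mm above what it lies on; its x axis runs along the finial towards the ball; the block reaches from 43 mm behind this point to 9 mm ahead of it, so it can be gripped on its 34 mm flats right here
- finial1_center (a point): one of three or four identical pale turned finials (absent ones read None): a square wooden block 34 x 34 x 52 mm, a short 20 mm neck and a ball of 31 mm diameter, 86 mm long in all, about 55 g, lying flat on one of its square sides. The point is at mid-length on the axis, 17 mm above what it lies on; its x axis runs along the finial towards the ball; the block reaches from 43 mm behind this point to 9 mm ahead of it, so it can be gripped on its 34 mm flats right here
- finial2_center (a point): one of three or four identical pale turned finials (absent ones read None): a square wooden block 34 x 34 x 52 mm, a short 20 mm neck and a ball of 31 mm diameter, 86 mm long in all, about 55 g, lying flat on one of its square sides. The point is at mid-length on the axis, 17 mm above what it lies on; its x axis runs along the finial towards the ball; the block reaches from 43 mm behind this point to 9 mm ahead of it, so it can be gripped on its 34 mm flats right here
- finial3_center (a point): one of three or four identical pale turned finials (absent ones read None): a square wooden block 34 x 34 x 52 mm, a short 20 mm neck and a ball of 31 mm diameter, 86 mm long in all, about 55 g, lying flat on one of its square sides. The point is at mid-length on the axis, 17 mm above what it lies on; its x axis runs along the finial towards the ball; the block reaches from 43 mm behind this point to 9 mm ahead of it, so it can be gripped on its 34 mm flats right here
- offcut: loose pale wooden offcut, 75 x 42 x 20 mm, not part of the job; origin under its centre
- bunfoot: loose turned wooden bun foot, 56 mm diameter, 34 mm high, not part of the job; origin under its centre
- corkblock: loose cork sanding block, 100 x 60 x 30 mm, lying on the side of the tray where the bar swings (it fits under the bar), not part of the job; origin under its centre
- gouge0: carving gouge with dark wooden handle, 225 mm long, lying at the right, not part of the job; origin on the table near its middle
- gouge1: carving gouge, 225 mm long, lying beyond the finials, not part of the job; origin on the table near its middle
- glue: standing white glue bottle, 60 mm diameter, 140 mm high, left of the gate, not part of the job; origin under its centre
Not all that is in view belongs to the job. Leave any black look-alike of the part that bears finial0_center alone.

How it is judged:
By the outcome, as a careful person would: the job done as asked, in the order asked, and still so for the second after the job is handed in, with the robot touching nothing.
Of finial0, finial1, finial2, finial3 only 3 to 4 are there at a start; the rules pass over those that are not, and their reading is None.
At some moment in a run one of finial0, finial1, finial2, finial3 may be knocked a few centimetres aside while the robot is not near it.
Once in a run the grip may slacken for a moment while it holds something.
It also fails if it takes over 192 s, if anything falls off the work surface, if the arm or the gripper's body presses on something with over 40 N, if the wrist force passes 120 N, or if a joint passes its speed limit or range.

## Working session

There is one attempt and no reset: what is moved stays moved. The work goes in short steps, Python scripts to look and compute and a tool call to move; the robot and the scene stay as the last step left them, time stands still between calls to the robot, and variables do not carry over. Pictures are saved under pics/ and viewed, and the job is handed in when it is done.

Besides the shell and the picture viewer there is one more tool, called as name(argument=value, ...), one argument or row to a line, values as JSON. servo_tool: Moves the arm, as the interface text tells. Its arguments: {"type":"object","properties":{"targets":{"type":"string"}},"required":["targets"]}

```bash
ls; mkdir -p pics; python3 - <<'E'
from bench import get_obs, vision, robot
import cv2
o=get_obs(); print(o)
for n in ["scene","side","wrist"]:
    s=vision.snapshot(n); cv2.imwrite(f"pics/a_{n}.png",s["image"][:,:,::-1])
    print(n,s["mtx"],s["k1"],s.get("world_from_camera",s.get("T_tool_cam")))
E
```

```text
pics
{'time': 0.0, 'joint_positions': array([ 1.06291048e+00,  8.79187869e-02,  1.37222233e+00,  2.83441415e-06,
        1.68359486e+00, -1.03082293e-01]), 'qvel': array([ 0.00046113, -0.00151495,  0.00094911, -0.00013754, -0.00072528,
        0.00133524]), 'joint_torque': array([-2.40239751e-04, -3.40191078e+01, -3.02420640e+01,  7.17192516e-02,
        3.31877859e-02, -1.87406790e-04]), 'tool_pos': array([0.21631667, 0.50503268, 0.18084022]), 'ee_rot': array([-3.14136930e+00,  2.13166076e-03,  1.16599332e+00]), 'wrist_force': array([ 0.31719936, -0.94442234,  0.08601989]), 'wrist_torque': array([-0.03695972,  0.02854206,  0.04413639]), 'width': 0.09379538032742142}
scene [[379.17925468   0.         256.01255351]
 [  0.         379.17925468 194.03127222]
 [  0.           0.           1.        ]] 0.033177928467071426 [[ 0.87000099  0.36521912 -0.33122993  0.86741884]
 [ 0.49304417 -0.64117352  0.58805099 -0.56661701]
 [ 0.0023916  -0.67491593 -0.73789076  0.82753895]
 [ 0.          0.          0.          1.        ]]
side [[442.41253965   0.         250.34776188]
 [  0.         442.41253965 189.65125566]
 [  0.           0.           1.        ]] -0.1707165599902953 [[-9.64733483e-01 -2.00799920e-01  1.70201938e-01  2.87405426e-01]
 [-2.63227002e-01  7.38196233e-01 -6.21110190e-01  9.68666233e-01]
 [-9.23553512e-04 -6.44007542e-01 -7.65018583e-01  1.23724172e+00]
 [ 0.00000000e+00  0.00000000e+00  0.00000000e+00  1.00000000e+00]]
wrist [[330.28428114   0.         249.98704234]
 [  0.         330.28428114 190.7663878 ]
 [  0.           0.           1.        ]] 0.02596562539761706 [[ 9.99999783e-01 -8.54884388e-05 -6.53945075e-04  3.49404771e-05]
 [ 2.33949477e-04  9.73061584e-01  2.30545219e-01 -6.48744429e-02]
 [ 6.16619880e-04 -2.30545322e-01  9.73061393e-01 -2.02386345e-01]
 [ 0.00000000e+00  0.00000000e+00  0.00000000e+00  1.00000000e+00]]
```

View pics/a_scene.png

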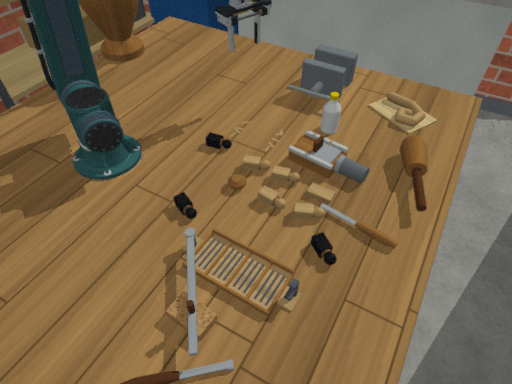

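View pics/a_side.png

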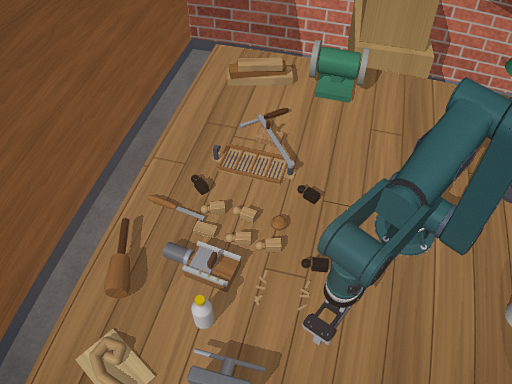

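View pics/a_wrist.png

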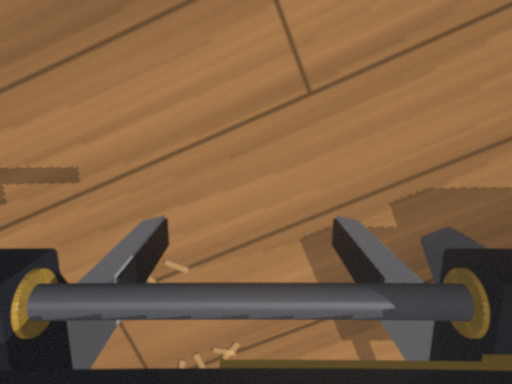

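```bash
cat > h.py <<'E'
import numpy as np, cv2
from scipy.spatial.transform import Rotation as R
from bench import get_obs, vision, robot
def pose(o=None):
    o=o or get_obs(); T=np.eye(4); T[:3,:3]=R.from_euler('xyz',o['ee_rot']).as_matrix(); T[:3,3]=o['tool_pos']; return T
def snap(n):
    T=pose(); s=vision.snapshot(n)
    s['W']=s['world_from_camera'] if n!='wrist' else T@s['T_tool_cam']; return s
def ray(s,u,v):
    K=s['mtx']; xd=np.array([(u-K[0,2])/K[0,0],(v-K[1,2])/K[1,1]]); x=xd.copy()
    for _ in range(30): x=xd/(1+s['k1']*(x@x))
    return s['W'][:3,3], s['W'][:3,:3]@np.array([x[0],x[1],1])
def onz(s,u,v,z):
    c,d=ray(s,u,v); return c+d*(z-c[2])/d[2]
def proj(s,p):
    q=np.linalg.inv(s['W'])@np.append(p,1); x=q[:2]/q[2]; x=x*(1+s['k1']*(x@x)); K=s['mtx']
    return np.array([K[0,0]*x[0]+K[0,2],K[1,1]*x[1]+K[1,2]])
def two(s1,p1,s2,p2):
    c1,d1=ray(s1,*p1);c2,d2=ray(s2,*p2)
    t=np.linalg.lstsq(np.c_[d1,-d2],c2-c1,rcond=None)[0]
    a=c1+t[0]*d1;b=c2+t[1]*d2; return (a+b)/2,np.linalg.norm(a-b)
def save(s,name,box=None,k=1):
    im=s['image'][:,:,::-1]
    if box: im=im[box[1]:box[3],box[0]:box[2]]
    im=cv2.resize(np.ascontiguousarray(im),None,fx=k,fy=k,interpolation=cv2.INTER_CUBIC); cv2.imwrite('pics/'+name,im)
E
python3 - <<'E'
from h import *
s=snap('scene'); save(s,'b_sc1.png',(150,120,410,310),3)
save(s,'b_sc2.png',(100,210,340,384),3)
s=snap('side'); save(s,'b_si1.png',(140,90,340,300),2.8)
E
```

```text
(no output)
```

View pics/b_sc1.png

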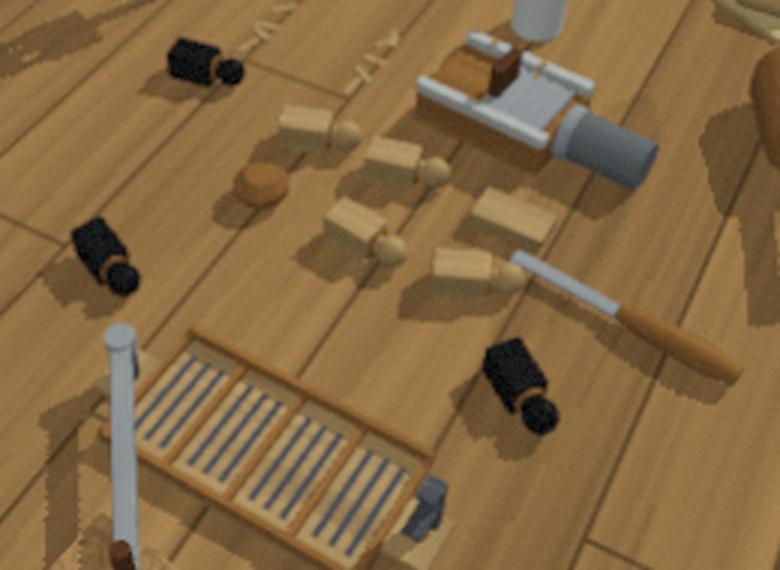

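View pics/b_sc2.png

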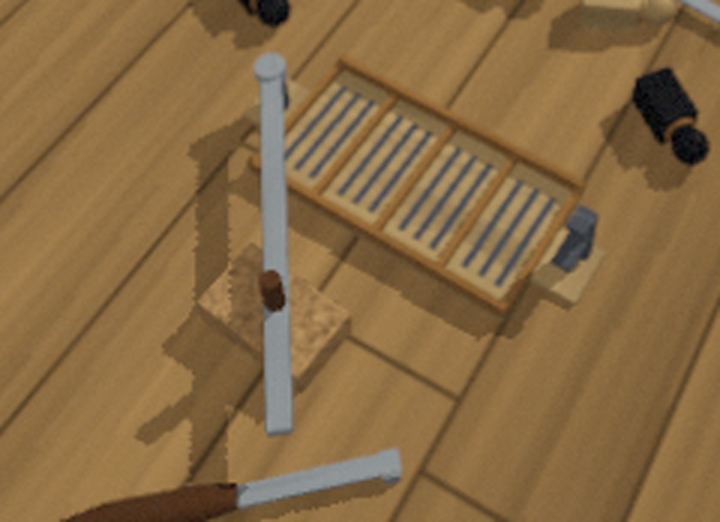

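View pics/b_si1.png

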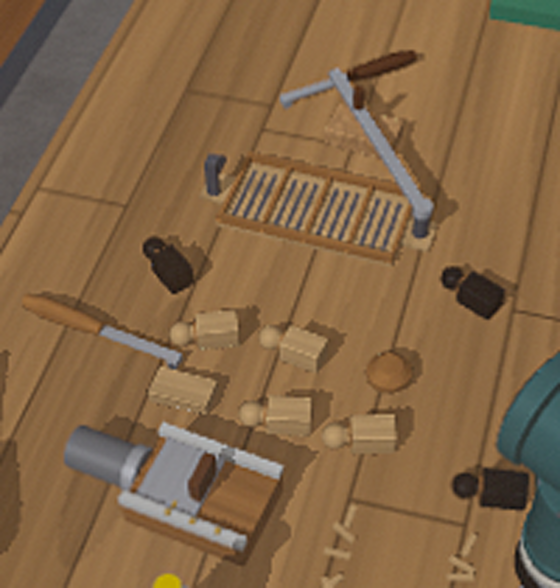

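```bash
python3 - <<'E'
from h import *
s=snap('scene'); t=snap('side')
f=lambda u,v:(150+u/3,120+v/3); g=lambda u,v:(140+u/2.8,90+v/2.8); f2=lambda u,v:(100+u/3,210+v/3)
np.set_printoptions(precision=4,suppress=True)
B=dict(A=((348,135),(336,436)),B=((436,172),(251,414)),C=((390,250),(270,337)),D=((512,277),(180,333)))
K=dict(A=((305,125),(368,435)),B=((393,158),(290,414)),C=((355,225),(300,348)),D=((462,268),(215,328)))
for k in B:
    p,e=two(s,f(*B[k][0]),t,g(*B[k][1])); q,e2=two(s,f(*K[k][0]),t,g(*K[k][1]))
    print(k,'ball',p,e,'block',q,e2, 'onz',onz(s,*f(*B[k][0]),.017)[:2],onz(t,*g(*B[k][1]),.017)[:2])
for n,a,b in [('tabtop',(509,55),(207,458)),('hinge',(120,330),(424,208)),('knobtop',(121,546),(360,90))]:
    print(n,two(s,f(*a),t,g(*b)))
print('barend',two(s,f2(279,430),t,g(338,72)))
for q in [(343,60),(582,187),(252,160),(505,308)]: print('tray',onz(s,*f2(*q),.02)[:2])
for q in [(250,155),(218,225),(392,258)]: print('tray side',onz(t,*g(*q),.02)[:2])
E
```

```text
A ball [0.4677 0.2012 0.0164] 0.004636825799641232 block [0.4275 0.1903 0.0199] 0.004303982231904734 onz [0.4702 0.2013] [0.4655 0.2006]
B ball [0.5715 0.1974 0.0166] 0.0028405436745357 block [0.5265 0.1889 0.0218] 0.003887593252972743 onz [0.573  0.1975] [0.5701 0.1972]
C ball [0.5805 0.0816 0.0175] 0.0002615428574587691 block [0.5388 0.0905 0.0211] 0.0015169988557106957 onz [0.5802 0.0819] [0.5808 0.0813]
D ball [0.6919 0.1063 0.0184] 0.0035698824049738512 block [0.6497 0.0903 0.0229] 0.00103278746411305 onz [0.6933 0.1082] [0.6907 0.1048]
tabtop (array([0.5871, 0.3132, 0.0912]), np.float64(0.010239404460323483))
hinge (array([ 0.4372, -0.1439,  0.059 ]), np.float64(0.0022876363331664324))
knobtop (array([ 0.5661, -0.3126,  0.0903]), np.float64(0.0036109748840428752))
barend (array([ 0.6181, -0.3859,  0.0508]), np.float64(0.007913515055603518))
tray [ 0.4726 -0.0903]
tray [ 0.7118 -0.1013]
tray [ 0.4648 -0.2125]
tray [ 0.7063 -0.2225]
tray side [ 0.6982 -0.2177]
tray side [ 0.7003 -0.0787]
tray side [ 0.4632 -0.0826]
```

```bash
cat >> h.py <<'E'
np.set_printoptions(precision=4,suppress=True)
def go(xyz,yaw=None,o=None):
    "fractions of full scale from measured pose, tool straight down"
    T=pose(o); d=T[:3,:3].T@(np.array(xyz)-T[:3,3])/0.25
    if yaw is None: yaw=R.from_matrix(T[:3,:3]).as_euler('xyz')[2]
    Rt=R.from_euler('xyz',[np.pi,0,yaw]).as_matrix()
    w=R.from_matrix(T[:3,:3].T@Rt).as_rotvec()/np.pi
    print('go',xyz,yaw,'->',np.round(np.r_[d,w],4))
E
python3 - <<'E'
from h import *
s=snap('scene'); t=snap('side')
f=lambda u,v:(150+u/3,120+v/3); g=lambda u,v:(140+u/2.8,90+v/2.8)
for a,b in [((420,82),(548,140)),((472,38),(592,90))]:
    p,q=onz(s,*f(*a),.052),onz(s,*f(*b),.052); print(p,q,np.arctan2(*(q-p)[1::-1]))
for a,b in [((240,545),(122,495)),((282,468),(162,428))]:
    p,q=onz(t,*g(*a),.052),onz(t,*g(*b),.052); print(p,q,np.arctan2(*(q-p)[1::-1]))
print('glue top',two(s,(335,96),t,(200,300)))
go((.58,.30,.25),-0.05)
E
```

```text
[0.5141 0.2759 0.052 ] [0.6626 0.2596 0.052 ] -0.10907273908912817
[0.531  0.3691 0.052 ] [0.6739 0.3521 0.052 ] -0.11843482783477802
[0.5245 0.3836 0.052 ] [0.6678 0.3599 0.052 ] -0.16413911889938568
[0.5077 0.2794 0.052 ] [0.6544 0.2647 0.052 ] -0.09925906043101171
glue top (array([0.5639, 0.4878, 0.1324]), np.float64(0.00363085704501906))
go (0.58, 0.3, 0.25) -0.05 -> [-0.1832  1.66   -0.2724  0.      0.      0.3871]
```

servo_tool(
  targets="1 -0.1 0.9 -0.27 0 0 0.4; 1 -0.1 0.9 -0.27 0 0 0.4; 1 -0.1 0.9 -0.27 0 0 0.4; 1 -0.1 0.9 -0.27 0 0 0.4; 1 -0.1 0.9 -0.27 0 0 0.4; 1 -0.1 0.9 -0.27 0 0 0.4; 1 -0.1 0.9 -0.27 0 0 0.4; 1 -0.1 0.9 -0.27 0 0 0.4; 1 -0.1 0.9 -0.27 0 0 0.4; 1 -0.1 0.9 -0.27 0 0 0.4; 1 -0.1 0.9 -0.27 0 0 0.4",
)

```text
time: 1.37
tool_pos: [0.4138, 0.3938, 0.2495]
ee_rot: [-3.141, -0.0, -0.093]
wrist_force: [0.4, 0.6, 0.3]
width: 0.0941
```

```bash
python3 - <<'E'
from h import *
go((.59,.30,.22),-0.11)
E
```

```text
go (0.59, 0.3, 0.22) -0.11 -> [ 0.7367  0.3081  0.118  -0.     -0.      0.0053]
```

servo_tool(
  targets="1 0.735 0.31 0.12 0 0 0.005; 1 0.735 0.31 0.12 0 0 0.005; 1 0.735 0.31 0.12 0 0 0.005; 1 0.735 0.31 0.12 0 0 0.005; 1 0.735 0.31 0.12 0 0 0.005; 1 0.735 0.31 0.12 0 0 0.005; 1 0.735 0.31 0.12 0 0 0.005",
)

```text
time: 1.95
tool_pos: [0.5904, 0.2987, 0.2174]
ee_rot: [3.14, 0.003, -0.107]
wrist_force: [-0.1, 0.1, 0.3]
width: 0.0941
```

```bash
python3 - <<'E'
from h import *
s=snap('wrist'); save(s,'c_w.png',None,1.5)
print(get_obs()['qvel'])
E
```

```text
[ 0.033  -0.0355  0.0008  0.0017  0.0015  0.0069]
```

View pics/c_w.png

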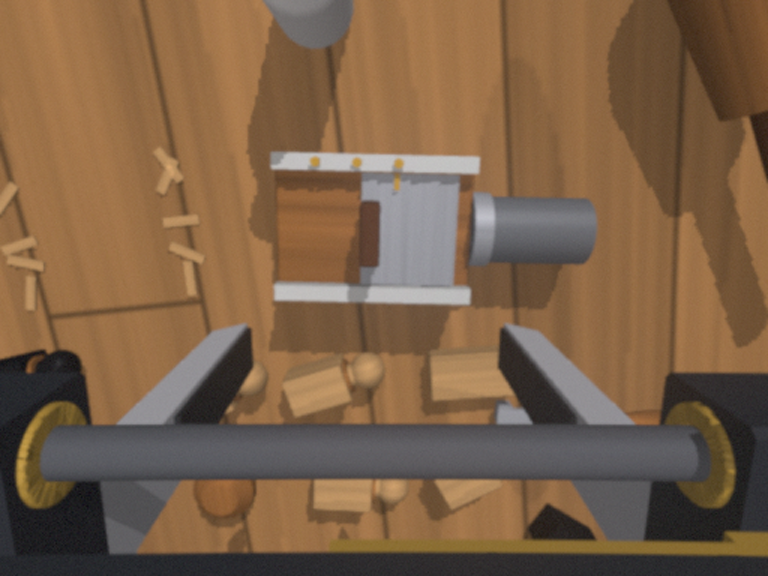

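```bash
python3 - <<'E'
from h import *
s=snap('wrist')
print(s['W'][:3,3])
k=1/1.5
for q in [(361,202),(379,202),(361,266),(379,266)]: print(onz(s,q[0]*k,q[1]*k,.082))
for q in [(271,157),(479,161),(276,288),(470,293)]: print('guide',onz(s,q[0]*k,q[1]*k,.052))
save(s,'c_w2.png',(170,90,330,210),5)
E
```

```text
[0.5978 0.3651 0.4211]
[0.586  0.3445 0.082 ]
[0.5981 0.3432 0.082 ]
[0.5811 0.3008 0.082 ]
[0.5935 0.2995 0.082 ]
guide [0.5242 0.3812 0.052 ]
guide [0.6728 0.3626 0.052 ]
guide [0.513  0.2849 0.052 ]
guide [0.6604 0.2653 0.052 ]
```

View pics/c_w2.png

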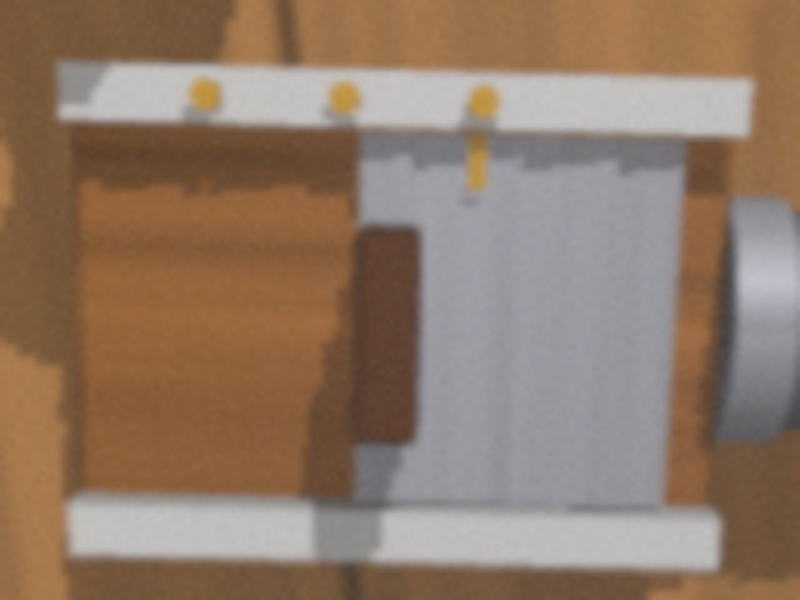

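```bash
python3 - <<'E'
from h import *
go((.590,.322,.052),-0.125)
E
```

```text
go (0.59, 0.322, 0.052) -0.125 -> [-0.0046 -0.0845  0.6709 -0.0002  0.0001  0.0066]
```

servo_tool(
  targets="0.6 -0.005 -0.085 0.1 0 0 0.007; 0.6 -0.005 -0.085 0.25 0 0 0.007; 0.6 -0.005 -0.085 0.4 0 0 0.007; 0.6 -0.005 -0.085 0.5 0 0 0.007; 0.6 -0.005 -0.085 0.58 0 0 0.007; 0.6 -0.005 -0.085 0.63 0 0 0.007; 0.6 -0.005 -0.085 0.66 0 0 0.007; 0.6 -0.005 -0.085 0.67 0 0 0.007; 0.6 -0.005 -0.085 0.67 0 0 0.007",
)

```text
time: 2.8
tool_pos: [0.5907, 0.3222, 0.0531]
ee_rot: [-3.141, -0.001, -0.127]
wrist_force: [-0.0, 0.0, 0.7]
width: 0.0563
```

servo_tool(
  targets="0 0 0 0 0 0 0; 0 0 0 0 0 0 0; 0 0 0 0 0 0 0; 0 0 0 0 0 0 0; 0 0 0 0 0 0 0; 0 0 0 0 0 0 0; 0 0 0 0 0 0 0; 0 0 0 0 0 0 0",
)

```text
time: 3.47
tool_pos: [0.5886, 0.3217, 0.0522]
ee_rot: [3.141, 0.004, -0.128]
wrist_force: [-6.2, -0.2, 4.3]
width: 0.0139
```

servo_tool(
  targets="0 -0.02 0 0 0 0 0; 0 -0.04 0 0 0 0 0; 0 -0.06 0 0 0 0 0; 0 -0.08 0 0 0 0 0; 0 -0.1 0 0 0 0 0; 0 -0.115 0 0 0 0 0; 0 -0.12 0 0 0 0 0; 0 -0.12 0 0 0 0 0; 0 -0.12 0 0 0 0 0",
)

```text
time: 4.22
tool_pos: [0.5796, 0.3229, 0.0521]
ee_rot: [-3.135, -0.037, -0.134]
wrist_force: [38.3, 0.1, -18.5]
width: 0.0133
```

```bash
python3 - <<'E'
from h import *
o=get_obs(); print(o['wrist_force'],o['wrist_torque'],o['tool_pos'],o['joint_torque'],o['qvel'])
s=snap('wrist'); save(s,'d_w.png',None,1.5)
s=snap('scene'); save(s,'d_s.png',(260,90,400,200),5)
E
```

```text
[ 38.2871   0.0686 -18.4727] [-0.0322 -6.9943  0.0808] [0.5796 0.3229 0.0521] [ 12.0707 -55.111  -22.1204   5.2037  11.3637   0.068 ] [ 0.0042 -0.0016  0.001   0.012   0.0284  0.0027]
```

View pics/d_w.png

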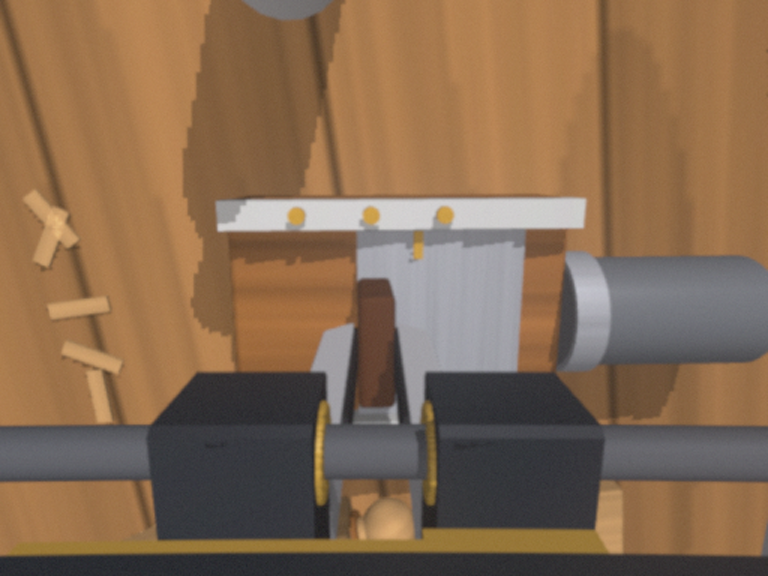

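View pics/d_s.png

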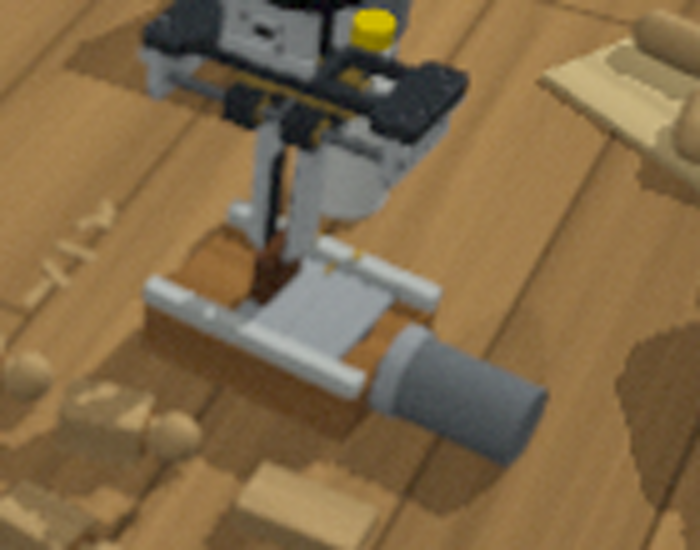

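servo_tool(
  targets="0 0 0 0 0 0 0; 0 0 0 0 0 0 0; 0 0 0 0 0 0 0",
)

```text
time: 4.57
tool_pos: [0.5751, 0.3235, 0.0521]
ee_rot: [-3.137, -0.028, -0.132]
wrist_force: [28.1, -0.3, -13.8]
width: 0.0135
```

servo_tool(
  targets="0 0 0 0 0 0 0; 0 0 0 0 0 0 0; 0 0 0 0 0 0 0; 0 0 0 0 0 0 0; 0 0 0 0 0 0 0; 0 0 0 0 0 0 0; 0 0 0 0 0 0 0; 0 0 0 0 0 0 0",
)

```text
time: 5.23
tool_pos: [0.5682, 0.3244, 0.0521]
ee_rot: [-3.139, -0.015, -0.13]
wrist_force: [13.9, 0.4, -7.1]
width: 0.0136
```

servo_tool(
  targets="0 -0.01 0 0 0 0 0; 0 -0.01 0 0 0 0 0; 0 -0.01 0 0 0 0 0; 0 -0.01 0 0 0 0 0; 0 -0.01 0 0 0 0 0; 0 -0.01 0 0 0 0 0; 0 -0.01 0 0 0 0 0; 0 -0.01 0 0 0 0 0; 0 -0.01 0 0 0 0 0; 0 -0.01 0 0 0 0 0; 0 -0.01 0 0 0 0 0; 0 -0.01 0 0 0 0 0",
)

```text
time: 6.23
tool_pos: [0.5614, 0.3252, 0.052]
ee_rot: [-3.14, -0.007, -0.129]
wrist_force: [4.4, 0.4, -2.2]
width: 0.0137
```

Moved 27.5 mm and settling. Release and look.

servo_tool(
  targets="0.5 0 0 0 0 0 0; 0.5 0 0 0 0 0 0; 0.5 0 0 0 0 0 0; 0.5 0 0 0 0 0 0; 0.5 0 -0.05 -0.1 0 0 0; 0.5 0 -0.1 -0.25 0 0 0; 0.6 0 -0.1 -0.4 0 0 0; 0.8 0 -0.1 -0.5 0 0 0; 1 0 -0.1 -0.6 0 0 0;1 0 -0.1 -0.6 0 0 0",
)

```text
time: 7.07
tool_pos: [0.5637, 0.3519, 0.2098]
ee_rot: [-3.134, -0.01, -0.128]
wrist_force: [-0.2, 1.3, 0.8]
width: 0.0705
```

```bash
python3 - <<'E'
from h import *
s=snap('wrist'); save(s,'e_w.png',None,1.5)
E
```

```text
(no output)
```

View pics/e_w.png

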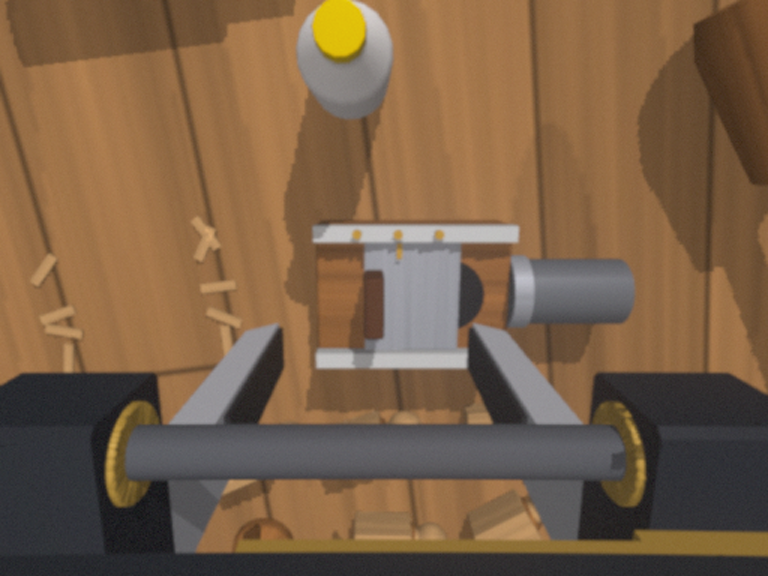

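servo_tool(
  targets="1 0.15 1 -0.15 0 0 0; 1 0.15 1 -0.15 0 0 0; 1 0.15 1 -0.15 0 0 0; 1 0.15 1 -0.15 0 0 0; 1 0.15 1 -0.15 0 0 0; 1 0.15 1 -0.15 0 0 0; 1 0.15 1 -0.15 0 0 0; 1 0.15 1 -0.15 0 0 0",
)

```text
time: 7.78
tool_pos: [0.5663, 0.0951, 0.238]
ee_rot: [3.141, 0.002, -0.133]
wrist_force: [0.4, 0.2, 0.3]
width: 0.0939
```

servo_tool(
  targets="1 0 0.35 0 0 0 0; 1 0 0.35 0 0 0 0; 1 0 0.35 0 0 0 0; 1 0 0.35 0 0 0 0",
)

```text
time: 8.12
tool_pos: [0.555, 0.0106, 0.2378]
ee_rot: [-3.141, 0.003, -0.13]
wrist_force: [-0.0, -0.5, -0.1]
width: 0.0942
```

```bash
python3 - <<'E'
from h import *
s=snap('wrist'); save(s,'f_w.png',None,1.5)
np.savez('f_w.npz',W=s['W'],image=s['image'])
print(s['W'][:3,3],get_obs()['qvel'].max())
E
```

```text
[0.5651 0.0754 0.4402] 0.03380425613137535
```

View pics/f_w.png

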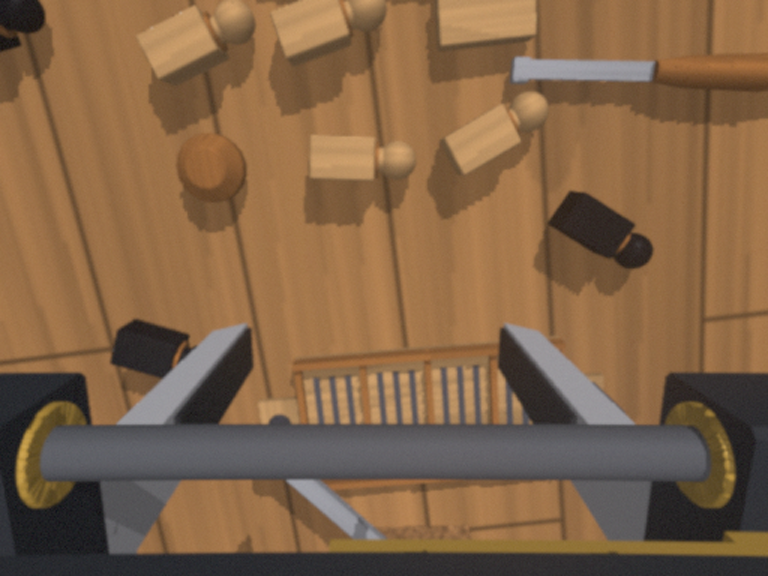

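```bash
python3 - <<'E'
from h import *
s=snap('wrist'); d=np.load('f_w.npz'); s['W']=d['W']
k=1/1.5
D=dict(A=((235,20),[(138,42),(160,80)]),B=((366,12),[(272,24),(290,57)]),C=((398,160),[(310,136),(309,178)]),D=((529,110),[(445,144),(465,174)]))
for n,(b,e) in D.items():
    B=onz(s,b[0]*k,b[1]*k,.017)[:2]; E=[onz(s,q[0]*k,q[1]*k,.034)[:2] for q in e]; m=(E[0]+E[1])/2
    u=(B-m); L=np.linalg.norm(u); u/=L
    print(n,'ball',B,'endw',np.linalg.norm(E[0]-E[1]),'len(70.5)',L,'yaw',np.arctan2(u[1],u[0]),'center',B-.0275*u)
for q,z in [((296,362),.02),((560,342),.02),((278,424),.060)]: print(onz(s,q[0]*k,q[1]*k,z))
go((.566,-.313,.16),.4)
E
```

```text
A ball [0.4717 0.2002] endw 0.029439127217889143 len(70.5) 0.07037947095070929 yaw 0.3580858725773335 center [0.446  0.1906]
B ball [0.5729 0.1929] endw 0.025631084221366042 len(70.5) 0.06787724469207132 yaw 0.23275412140023147 center [0.5461 0.1866]
C ball [0.5843 0.0804] endw 0.03214998183652671 len(70.5) 0.07090484336371966 yaw -0.1556991946020074 center [0.5572 0.0847]
D ball [0.6935 0.1051] endw 0.028429536253406065 len(70.5) 0.07163839823074743 yaw 0.4338630490037896 center [0.6685 0.0935]
[ 0.4718 -0.0832  0.02  ]
[ 0.7085 -0.0947  0.02  ]
[ 0.4565 -0.1209  0.06  ]
go (0.566, -0.313, 0.16) 0.4 -> [ 0.2076  1.2871  0.3111 -0.0006  0.0005 -0.1677]
```

servo_tool(
  targets="1 0.2 0.95 0 0 0 -0.168; 1 0.2 0.95 0 0 0 -0.168; 1 0.2 0.95 0 0 0 -0.168; 1 0.2 0.95 0 0 0 -0.168; 1 0.2 0.95 0 0 0 -0.168; 1 0.2 0.95 0 0 0 -0.168; 1 0.2 0.95 0 0 0 -0.168; 1 0.2 0.95 0 0 0 -0.168",
)

```text
time: 8.88
tool_pos: [0.5754, -0.2311, 0.2376]
ee_rot: [-3.139, 0.001, 0.398]
wrist_force: [-0.5, 0.4, -0.1]
width: 0.0938
```

```bash
python3 - <<'E'
from h import *
s=snap('wrist'); save(s,'g_w.png',None,1.5)
np.savez('g_w.npz',W=s['W'],image=s['image'])
go((.566,-.313,.16),.4)
E
```

```text
go (0.566, -0.313, 0.16) 0.4 -> [-0.1647  0.2931  0.3124 -0.0008  0.0001  0.0002]
```

View pics/g_w.png

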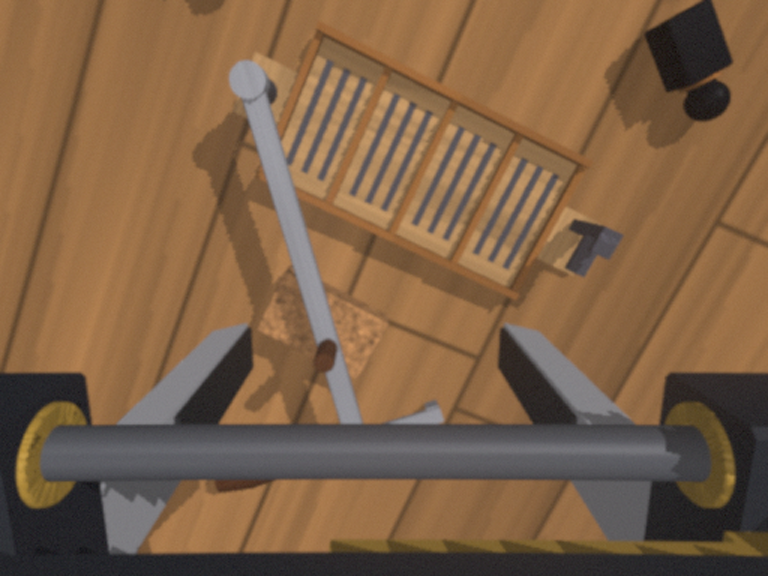

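```bash
python3 - <<'E'
from h import *
s=snap('wrist'); d=np.load('g_w.npz'); s['W']=d['W']; s['image']=d['image']
save(s,'g_w2.png',(190,200,250,260),10)
k=1/1.5
c=[onz(s,u*k,v*k,.02)[:2] for u,v in [(320,24),(584,163),(516,297),(258,168)]]
for p in c: print(p)
print('L',[np.linalg.norm(c[i]-c[(i+1)%4]) for i in range(4)],'center',sum(c)/4)
for a,b in [(0,1),(3,2)]:
    v=c[b]-c[a]; print('yaw',np.arctan2(v[1],v[0]))
h=onz(s,247*k,79*k,.06)[:2]; print('hinge',h)
for q,z in [((326,347),.093),((324,360),.093),((326,347),.057),((324,360),.075),((326,354),.075)]:
    p=onz(s,q[0]*k,q[1]*k,z); print(q,z,p,np.linalg.norm(p[:2]-h),np.arctan2(*(p[:2]-h)[::-1]))
E
```

```text
[ 0.4698 -0.0872]
[ 0.7067 -0.1002]
[ 0.7065 -0.2231]
[ 0.4617 -0.2072]
L [np.float64(0.23727586436218925), np.float64(0.12292897543104397), np.float64(0.24528364563740776), np.float64(0.12023436753962392)] center [ 0.5862 -0.1544]
yaw -0.05447819567838726
yaw -0.06479755333095576
hinge [ 0.4424 -0.1487]
(326, 347) 0.093 [ 0.5671 -0.3029  0.093 ] 0.19825493347546455 -0.8908842357828816
(324, 360) 0.093 [ 0.5695 -0.313   0.093 ] 0.20765798062874308 -0.9125103942064163
(326, 347) 0.057 [ 0.5687 -0.3165  0.057 ] 0.2100406155811749 -0.9256650011120088
(324, 360) 0.075 [ 0.5704 -0.3203  0.075 ] 0.21408760662922593 -0.9300148843619211
(326, 354) 0.075 [ 0.57   -0.3151  0.075 ] 0.2096709983216403 -0.9165477671819674
```

View pics/g_w2.png

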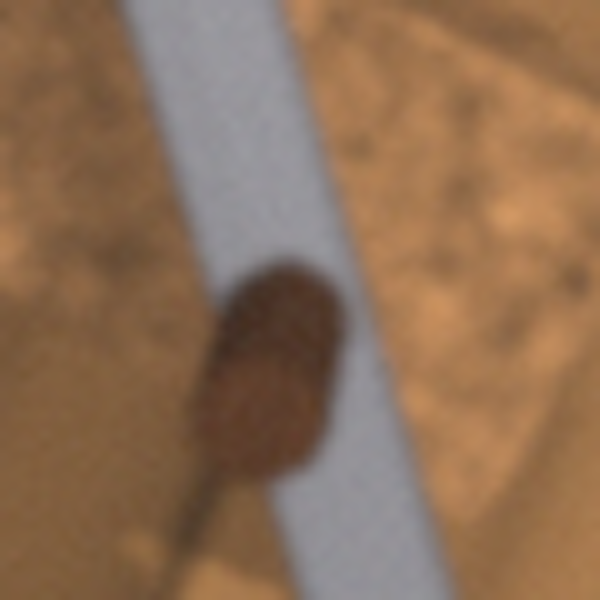

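```bash
python3 - <<'E'
from h import *
go((.570,-.314,.063),.4)
E
```

```text
go (0.57, -0.314, 0.063) 0.4 -> [-0.1534  0.3062  0.7029 -0.0006 -0.      0.0006]
```

servo_tool(
  targets="0.6 -0.153 0.306 0.1 0 0 0; 0.6 -0.153 0.306 0.1 0 0 0; 0.6 -0.153 0.306 0.25 0 0 0; 0.6 -0.153 0.306 0.4 0 0 0; 0.6 -0.153 0.306 0.52 0 0 0; 0.6 -0.153 0.306 0.6 0 0 0; 0.6 -0.153 0.306 0.66 0 0 0; 0.6 -0.153 0.306 0.69 0 0 0; 0.6 -0.153 0.306 0.703 0 0 0; 0.6 -0.153 0.306 0.703 0 0 0",
)

```text
time: 9.82
tool_pos: [0.5699, -0.3148, 0.0638]
ee_rot: [-3.141, -0.0, 0.402]
wrist_force: [0.3, -0.6, 0.3]
width: 0.0566
```

servo_tool(
  targets="0 0 0 0 0 0 0; 0 0 0 0 0 0 0; 0 0 0 0 0 0 0; 0 0 0 0 0 0 0; 0 0 0 0 0 0 0; 0 0 0 0 0 0 0; 0 0 0 0 0 0 0",
)

```text
time: 10.4
tool_pos: [0.5692, -0.3166, 0.0639]
ee_rot: [3.141, -0.0, 0.399]
wrist_force: [-1.2, 0.8, 0.2]
width: 0.0149
```

```bash
python3 - <<'E'
from h import *
h=np.array([.4424,-.148]); p=get_obs()['tool_pos']; v=p[:2]-h; r=np.linalg.norm(v); a0=np.arctan2(v[1],v[0]); print(r,a0)
for a in np.linspace(a0,-1.46,9)[1:]: 
    go((h[0]+r*np.cos(a),h[1]+r*np.sin(a),p[2]))
E
```

```text
0.21097132622760423 -0.9260382889176224
go (np.float64(0.5576664324774896), np.float64(-0.32469903801137834), np.float64(0.06390424160451141)) 0.39919267582942286 -> [-0.0551  0.0119 -0.      0.     -0.     -0.    ]
go (np.float64(0.5456247159286632), np.float64(-0.33199336540125834), np.float64(0.06390424160451141)) 0.39919267582942286 -> [-0.1108  0.02   -0.      0.     -0.     -0.    ]
go (np.float64(0.5331233118532455), np.float64(-0.3384683206641277), np.float64(0.06390424160451141)) 0.39919267582942286 -> [-0.1669  0.0244 -0.      0.     -0.     -0.    ]
go (np.float64(0.5202178923784652), np.float64(-0.34409506907622084), np.float64(0.06390424160451141)) 0.39919267582942286 -> [-0.2232  0.0251 -0.      0.     -0.     -0.    ]
go (np.float64(0.5069659288211926), np.float64(-0.3488485532078608), np.float64(0.06390424160451141)) 0.39919267582942286 -> [-0.2795  0.022  -0.      0.     -0.     -0.    ]
go (np.float64(0.49342643575265066), np.float64(-0.35270760451095806), np.float64(0.06390424160451141)) 0.39919267582942286 -> [-0.3354  0.0152 -0.      0.     -0.     -0.    ]
go (np.float64(0.4796597081905973), np.float64(-0.3556550375882698), np.float64(0.06390424160451141)) 0.39919267582942286 -> [-0.3907  0.0047 -0.      0.     -0.     -0.    ]
go (np.float64(0.46572705308933426), np.float64(-0.35767772672461323), np.float64(0.06390424160451141)) 0.39919267582942286 -> [-0.4452 -0.0095 -0.      0.     -0.     -0.    ]
```

servo_tool(
  targets="0 -0.03 0.008 0 0 0 0; 0 -0.055 0.012 0 0 0 0; 0 -0.085 0.016 0 0 0 0; 0 -0.11 0.02 0 0 0 0; 0 -0.14 0.022 0 0 0 0; 0 -0.165 0.024 0 0 0 0; 0 -0.195 0.025 0 0 0 0; 0 -0.225 0.025 0 0 0 0; 0 -0.225 0.025 0 0 0 0",
)

```text
time: 11.15
tool_pos: [0.5177, -0.3447, 0.0638]
ee_rot: [-3.141, 0.002, 0.398]
wrist_force: [0.5, -0.7, 0.6]
width: 0.0143
```

servo_tool(
  targets="0 -0.03 -0.001 0 0 0 0; 0 -0.055 -0.003 0 0 0 0; 0 -0.085 -0.006 0 0 0 0; 0 -0.11 -0.01 0 0 0 0; 0 -0.14 -0.015 0 0 0 0; 0 -0.165 -0.02 0 0 0 0; 0 -0.195 -0.027 0 0 0 0; 0 -0.22 -0.035 0 0 0 0; 0 -0.22 -0.035 0 0 0 0",
)

```text
time: 11.9
tool_pos: [0.4637, -0.3572, 0.0637]
ee_rot: [-3.14, 0.002, 0.399]
wrist_force: [-1.1, 0.0, 1.1]
width: 0.0147
```

servo_tool(
  targets="0.5 0 0 0 0 0 0; 0.5 0 0 0 0 0 0; 0.5 0 0 0 0 0 0; 0.5 0 0 0 0 0 0; 0.5 0 0 -0.15 0 0 0; 0.8 0 0 -0.3 0 0 0; 1 0 0 -0.45 0 0 0; 1 0 0 -0.6 0 0 0; 1 0 0 -0.6 0 0 0; 1 0 0 -0.6 0 0 0",
)

```text
time: 12.73
tool_pos: [0.4672, -0.3583, 0.2173]
ee_rot: [3.135, -0.003, 0.4]
wrist_force: [0.4, -0.3, -0.2]
width: 0.077
```

```bash
python3 - <<'E'
from h import *
s=snap('scene'); save(s,'h_s.png',None,1.5)
go((.60,-.0,.24),0)
E
```

```text
go (0.6, -0.0, 0.24) 0 -> [ 1.0498 -1.1085 -0.1032  0.0004 -0.0003  0.1273]
```

View pics/h_s.png

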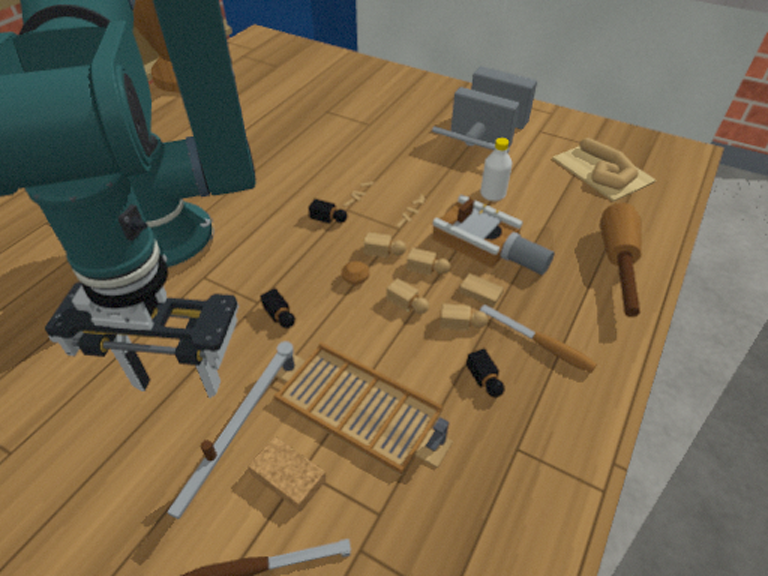

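servo_tool(
  targets="1 0.6 -0.9 0 0 0 -0.2; 1 0.6 -0.9 0 0 0 -0.2; 1 0.6 -0.9 0 0 0 -0.2; 1 0.6 -0.9 0 0 0 -0.2; 1 0.6 -0.9 0 0 0 -0.2; 1 0.6 -0.9 0 0 0 -0.2; 1 0.6 -0.9 0 0 0 -0.2; 1 0.6 -0.9 0 0 0 -0.2",
)

```text
time: 13.45
tool_pos: [0.5158, -0.087, 0.211]
ee_rot: [-3.136, -0.001, 1.034]
wrist_force: [-0.0, 0.8, 0.6]
width: 0.0938
```

```bash
python3 - <<'E'
from h import *
go((.5473,.0863,.11),1.415)
E
```

```text
go (0.5473, 0.0863, 0.11) 1.415 -> [ 0.6602 -0.2439  0.4057 -0.0017 -0.0005 -0.1212]
```

servo_tool(
  targets="1 0.66 -0.244 0.1 0 0 -0.121; 1 0.66 -0.244 0.1 0 0 -0.121; 1 0.66 -0.244 0.1 0 0 -0.121; 1 0.66 -0.244 0.1 0 0 -0.121; 1 0.66 -0.244 0.1 0 0 -0.121; 0.6 0.66 -0.244 0.1 0 0 -0.121",
)

```text
time: 13.95
tool_pos: [0.5484, 0.0828, 0.1855]
ee_rot: [-3.136, 0.001, 1.412]
wrist_force: [0.5, -0.2, 0.1]
width: 0.09
```

```bash
python3 - <<'E'
from h import *
s=snap('wrist'); save(s,'i_w.png',None,1.5); np.savez('i_w.npz',W=s['W'])
go((.5473,.0863,.012),1.415)
E
```

```text
go (0.5473, 0.0863, 0.012) 1.415 -> [ 0.0224 -0.0061  0.6978 -0.0013  0.0007 -0.0018]
```

View pics/i_w.png

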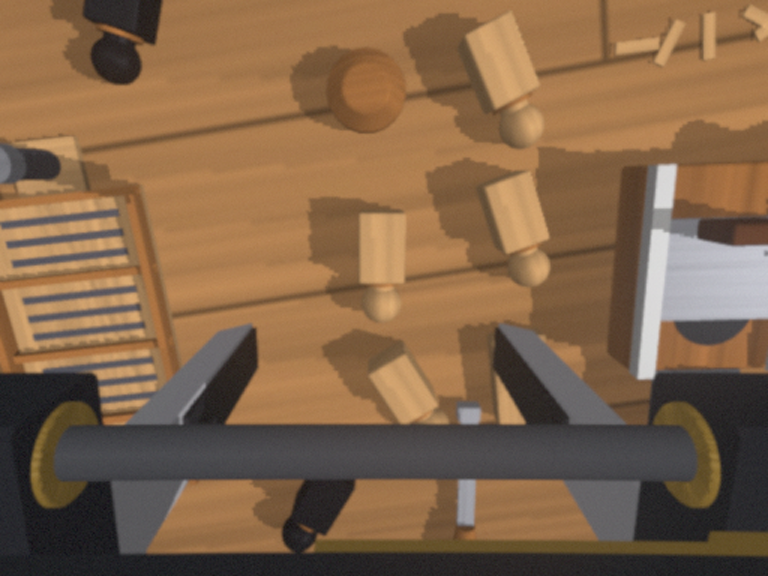

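```bash
cat >> h.py <<'E'
def fin(s,b,e,k=1/1.5):
    B=onz(s,b[0]*k,b[1]*k,.017)[:2]; E=[onz(s,q[0]*k,q[1]*k,.034)[:2] for q in e]; m=(E[0]+E[1])/2
    u=(B-m); L=np.linalg.norm(u); u/=L
    print('endw34',np.linalg.norm(E[0]-E[1]),'len70.5',L,'yaw',np.arctan2(u[1],u[0]),'center',B-.0275*u,'grasp',B-.0375*u)
E
python3 - <<'E'
from h import *
s=snap('wrist'); s['W']=np.load('i_w.npz')['W']
fin(s,(382,302),[(360,212),(405,213)])
fin(s,(529,267),[(483,186),(529,171)])
fin(s,(521,124),[(464,40),(512,11)])
E
```

```text
endw34 0.03191706201934648 len70.5 0.07012444938656318 yaw -0.15847603898540744 center [0.5561 0.0862] grasp [0.5462 0.0878]
endw34 0.032863015225200326 len70.5 0.07077542097934433 yaw 0.214026612335687 center [0.5468 0.1906] grasp [0.5371 0.1885]
endw34 0.03448176570945078 len70.5 0.06657115257226628 yaw 0.3176553502583474 center [0.4434 0.1913] grasp [0.4339 0.1881]
```

servo_tool(
  targets="0.6 0.025 -0.006 0.1 0 0 0; 0.6 0.025 -0.006 0.22 0 0 0; 0.6 0.025 -0.006 0.35 0 0 0; 0.6 0.025 -0.006 0.47 0 0 0; 0.6 0.025 -0.006 0.57 0 0 0; 0.6 0.025 -0.006 0.64 0 0 0; 0.6 0.025 -0.006 0.68 0 0 0; 0.6 0.025 -0.006 0.695 0 0 0; 0.6 0.025 -0.006 0.695 0 0 0; 0 0.025 -0.006 0.695 0 0 0; 0 0.025 -0.006 0.695 0 0 0; 0 0.025 -0.006 0.695 0 0 0",
)

```text
time: 15.05
tool_pos: [0.5503, 0.0874, 0.0167]
ee_rot: [3.138, -0.001, 1.408]
wrist_force: [0.6, -1.3, -0.0]
width: 0.0402
```

servo_tool(
  targets="0 0 0 0 0 0 0; 0 0 0 0 0 0 0; 0 0 0 -0.05 0 0 0; 0 0 0 -0.15 0 0 0; 0 0 0 -0.28 0 0 0; 0 0 0 -0.4 0 0 0; 0 0 0 -0.45 0 0 0; 0 0 0 -0.45 0 0 0",
)

```text
time: 15.72
tool_pos: [0.5519, 0.0877, 0.1328]
ee_rot: [3.132, -0.002, 1.408]
wrist_force: [0.2, 0.4, 0.3]
width: 0.0002
```

```bash
cat >> h.py <<'E'
TC=np.array([.587,-.1545]); TY=-.055
def bay(bx,z,dy=.010):
    c,s_=np.cos(TY),np.sin(TY); p=TC+np.array([c*bx-s_*dy,s_*bx+c*dy]); go((p[0],p[1],z),TY)
E
python3 - <<'E'
from h import *
bay(-.03,.12)
E
```

```text
go (np.float64(0.5575950863131427), np.float64(-0.14286595293681198), 0.12) -0.055 -> [-0.9065  0.1714  0.051   0.0019 -0.0027  0.4657]
```

```bash
python3 - <<'E'
from h import *
s=snap('wrist'); save(s,'j_w.png',None,1.5); np.savez('j_w.npz',W=s['W'])
E
```

```text
(no output)
```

View pics/j_w.png

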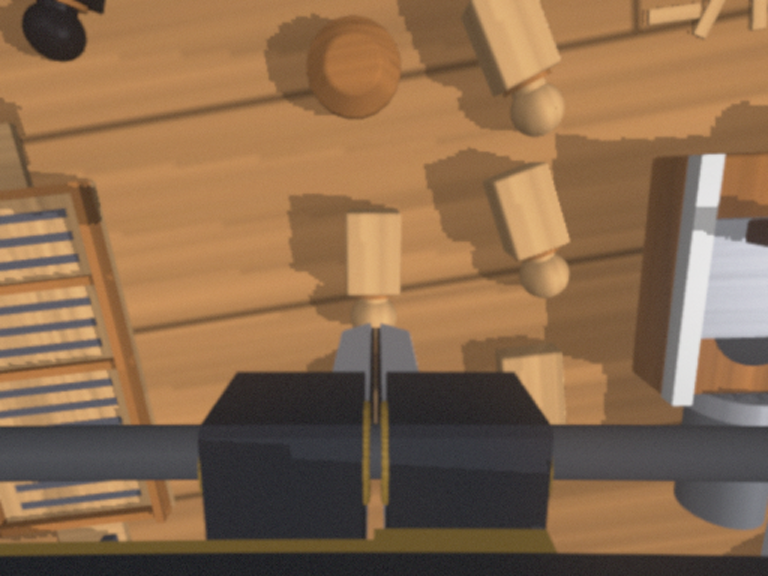

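```bash
python3 - <<'E'
from h import *
s=snap('wrist'); s['W']=np.load('j_w.npz')['W']
fin(s,(374,315),[(347,212),(399,210)])
fin(s,(545,275),[(490,182),(548,164)])
p=get_obs()['tool_pos']; print(p, proj(s,p)*1.5, proj(s,p-[0,0,.1])*1.5)
E
```

```text
endw34 0.03132564294916547 len70.5 0.07069074344651156 yaw -0.15492686904013908 center [0.5556 0.0859] grasp [0.5457 0.0874]
endw34 0.034853996690268375 len70.5 0.07055239371382852 yaw 0.22235799435645226 center [0.5471 0.1905] grasp [0.5373 0.1883]
[0.5489 0.0875 0.1272] [374.3428 314.3534] [374.3596 267.8101]
```

```bash
python3 - <<'E'
from h import *
go((.5457,.0865,.010),1.41)
E
```

```text
go (0.5457, 0.0865, 0.01) 1.41 -> [-0.0059 -0.0119  0.4687 -0.     -0.     -0.0006]
```

servo_tool(
  targets="0.6 0 -0.012 0 0 0 0; 0.6 0 -0.012 0 0 0 0; 0.6 0 -0.012 0 0 0 0; 0.6 0 -0.012 0 0 0 0; 0.6 0 -0.012 0 0 0 0; 0.6 0 -0.012 0.1 0 0 0; 0.6 0 -0.012 0.2 0 0 0; 0.6 0 -0.012 0.3 0 0 0; 0.6 0 -0.012 0.38 0 0 0; 0.6 0 -0.012 0.44 0 0 0; 0.6 0 -0.012 0.465 0 0 0; 0.6 0 -0.012 0.465 0 0 0",
)

```text
time: 16.82
tool_pos: [0.5445, 0.0878, 0.0091]
ee_rot: [-3.137, 0.001, 1.408]
wrist_force: [-0.7, -0.5, 0.4]
width: 0.0561
```

servo_tool(
  targets="0 0 0 0 0 0 0; 0 0 0 0 0 0 0; 0 0 0 0 0 0 0; 0 0 0 0 0 0 0; 0 0 0 0 0 0 0; 0 0 0 0 0 0 0; 0 0 0 0 0 0 0",
)

```text
time: 17.4
tool_pos: [0.5462, 0.0879, 0.0115]
ee_rot: [3.141, -0.0, 1.408]
wrist_force: [-0.2, 0.1, -0.1]
width: 0.0132
```

```bash
python3 - <<'E'
from h import *
s=snap('wrist'); save(s,'k_w.png',None,1.5); np.savez('k_w.npz',W=s['W'])
p=get_obs()['tool_pos'];print(proj(s,p)*1.5)
s=snap('scene'); save(s,'k_s.png',(200,100,360,230),5)
s=snap('side'); save(s,'k_d.png',(140,130,340,290),4)
E
```

```text
[375.9858 324.6062]
```

View pics/k_w.png

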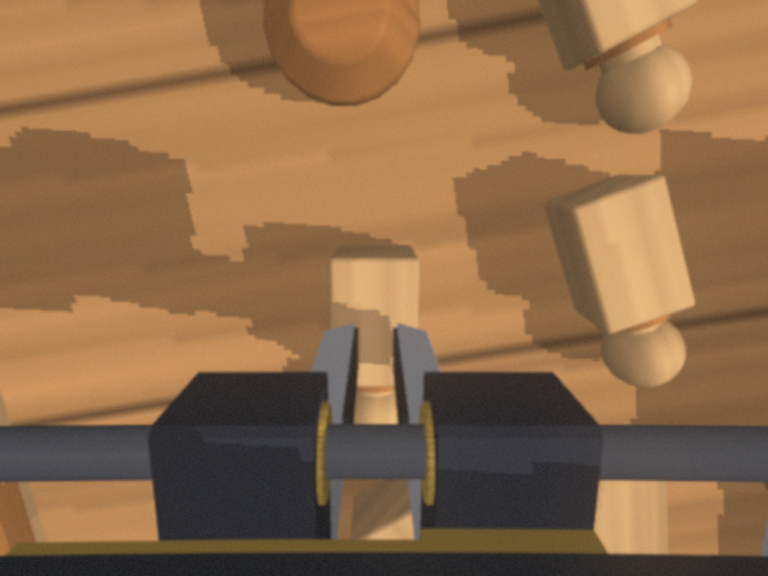

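View pics/k_s.png

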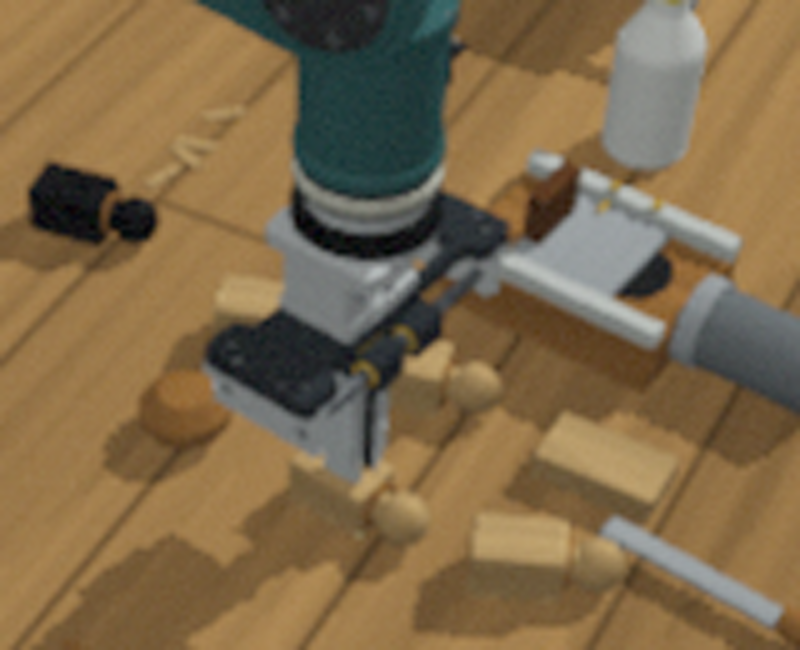

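View pics/k_d.png

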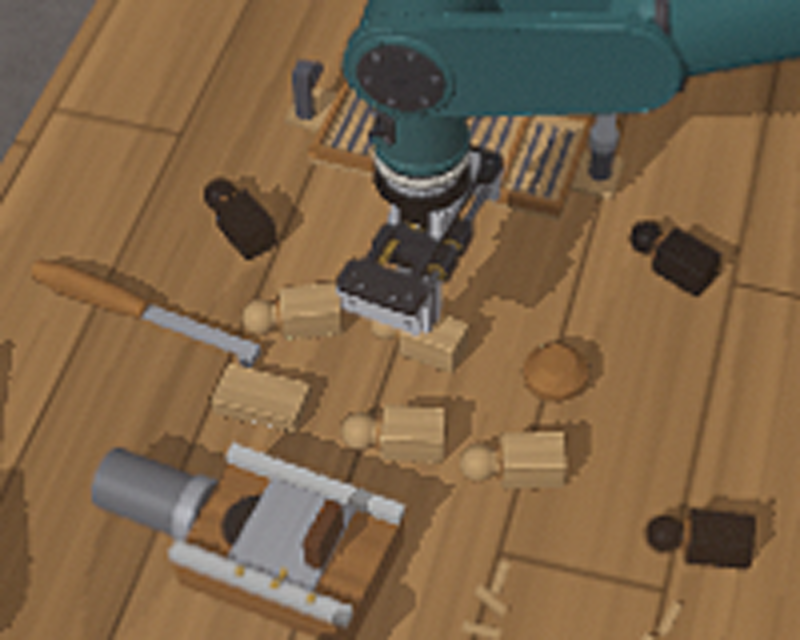

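```bash
python3 - <<'E'
from h import *
o=get_obs();p=o['tool_pos'];print(p,o['width'],o['wrist_force'])
T=pose()
s=snap('scene');
for z in (0,.025,.05):
  for x in (-.015,.015): print(z,x,(proj(s,(T@[x,0,-z,1])[:3])-[200,100])*5)
save(s,'k_s2.png',(250,170,300,220),14)
print((np.array([250,170])))
E
```

```text
[0.5461 0.0879 0.0113] 0.002062344981020906 [-0.3163 -0.6459  0.3477]
0 -0.015 [335.5873 509.4207]
0 0.015 [367.2024 479.243 ]
0.025 -0.015 [336.6457 480.1263]
0.025 0.015 [368.785 449.861]
0.05 -0.015 [337.7422 449.8019]
0.05 0.015 [370.424  419.4595]
[250 170]
```

View pics/k_s2.png

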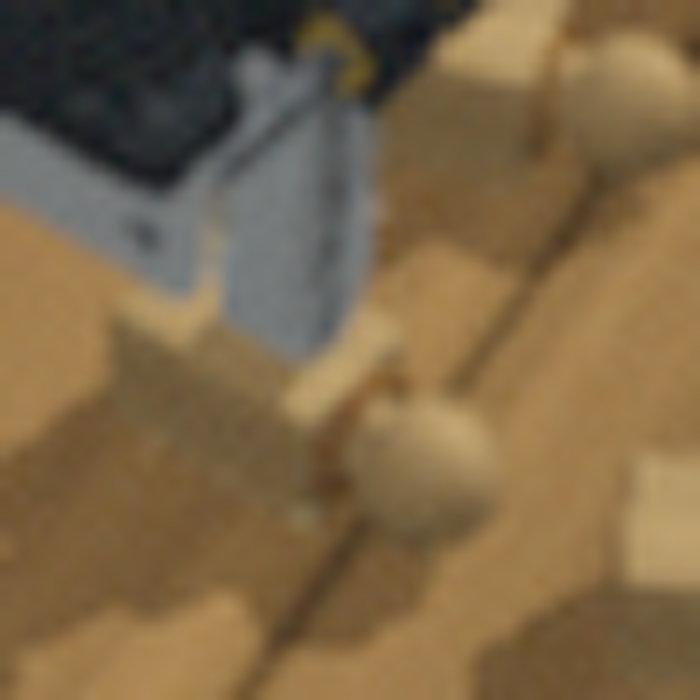

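servo_tool(
  targets="0 0 0 0 0 0 0; 0 0 0 -0.1 0 0 0; 0 0 0 -0.2 0 0 0; 0 0 0 -0.3 0 0 0; 1 0 0 -0.4 0 0 0; 1 0 0 -0.5 0 0 0; 1 0 0 -0.5 0 0 0",
)

```text
time: 18.18
tool_pos: [0.5495, 0.0881, 0.1427]
ee_rot: [3.131, -0.003, 1.408]
wrist_force: [0.1, -0.5, 0.5]
width: 0.0168
```

```bash
python3 - <<'E'
from h import *
s=snap('wrist'); save(s,'l_w.png',None,1.5); np.savez('l_w.npz',W=s['W'])
s=snap('scene'); save(s,'l_s.png',(150,90,350,240),4)
E
```

```text
(no output)
```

View pics/l_w.png

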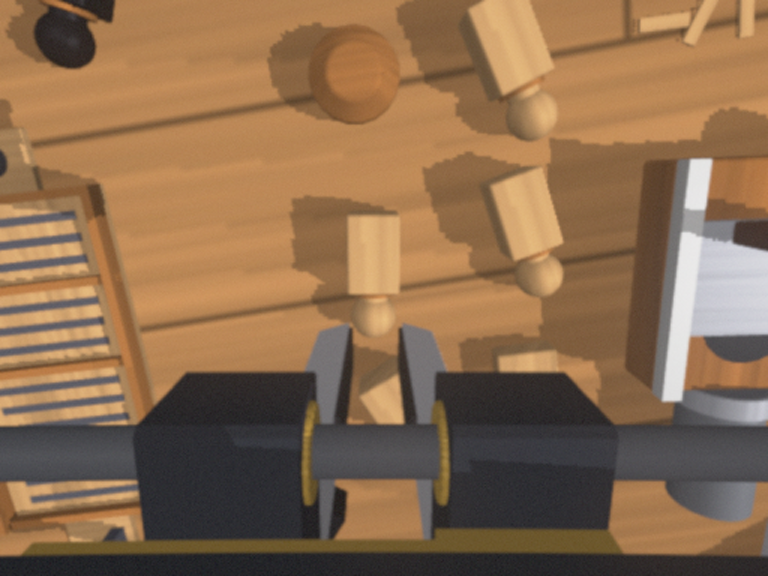

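View pics/l_s.png

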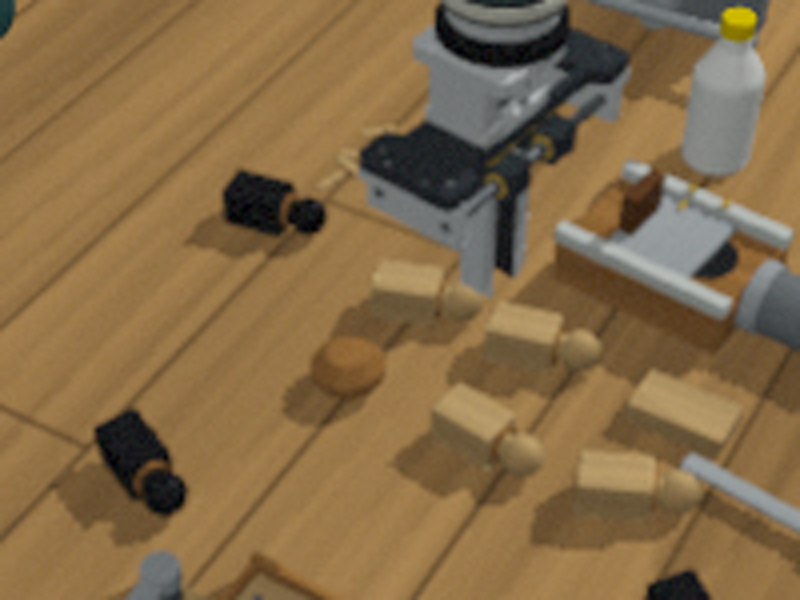

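```bash
python3 - <<'E'
from h import *
s=snap('wrist'); save(s,'l_w2.png',(200,120,380,260),4)
fin(s,(373,315),[(348,213),(398,211)])
s=snap('scene'); save(s,'l_s2.png',(225,145,345,225),6.5)
go((.6594,.0889,.16),2.005)
E
```

```text
endw34 0.03060421325476211 len70.5 0.07083011675846598 yaw -0.16493988306322943 center [0.5509 0.0855] grasp [0.541  0.0871]
go (0.6594, 0.0889, 0.16) 2.005 -> [ 0.0783  0.4501 -0.1037 -0.0009 -0.0001 -0.1901]
```

View pics/l_s2.png

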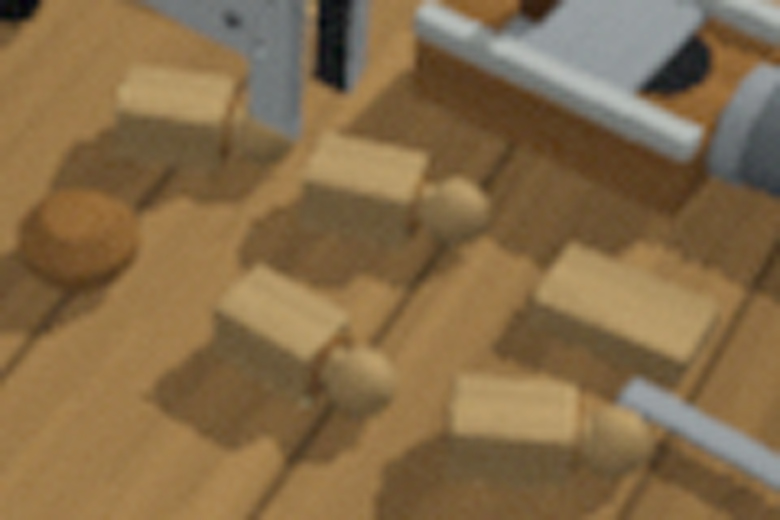

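View pics/l_w2.png

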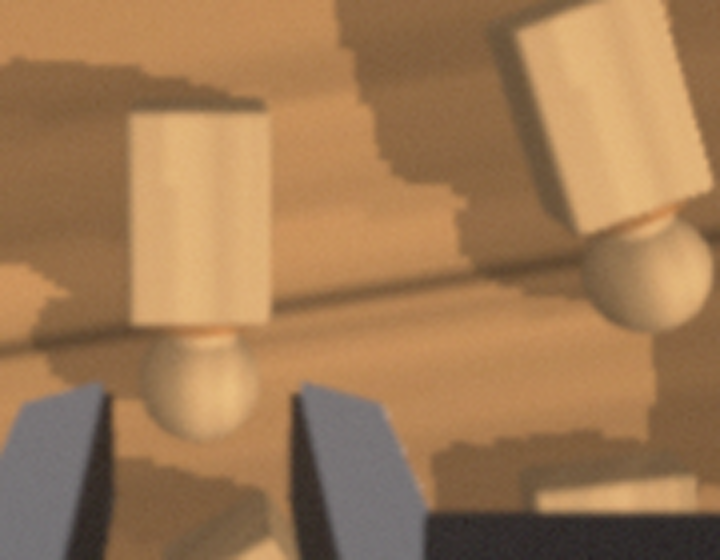

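servo_tool(
  targets="0.6 0.078 0.45 -0.1 0 0 -0.19; 0.6 0.078 0.45 -0.1 0 0 -0.19; 0.6 0.078 0.45 -0.1 0 0 -0.19; 0.6 0.078 0.45 -0.1 0 0 -0.19; 0.6 0.078 0.45 -0.1 0 0 -0.19; 0.6 0.078 0.45 -0.1 0 0 -0.19; 0.6 0.078 0.45 -0.1 0 0 -0.19",
)

```text
time: 18.97
tool_pos: [0.6594, 0.0888, 0.1587]
ee_rot: [-3.138, -0.002, 2.002]
wrist_force: [0.0, 0.3, 0.3]
width: 0.0561
```

```bash
python3 - <<'E'
from h import *
s=snap('wrist'); save(s,'m_w.png',None,1.5); np.savez('m_w.npz',W=s['W'])
go((.6594,.0889,.012),2.005)
E
```

```text
go (0.6594, 0.0889, 0.012) 2.005 -> [-0.0006  0.0016  0.5899 -0.0008 -0.0004 -0.0008]
```

View pics/m_w.png

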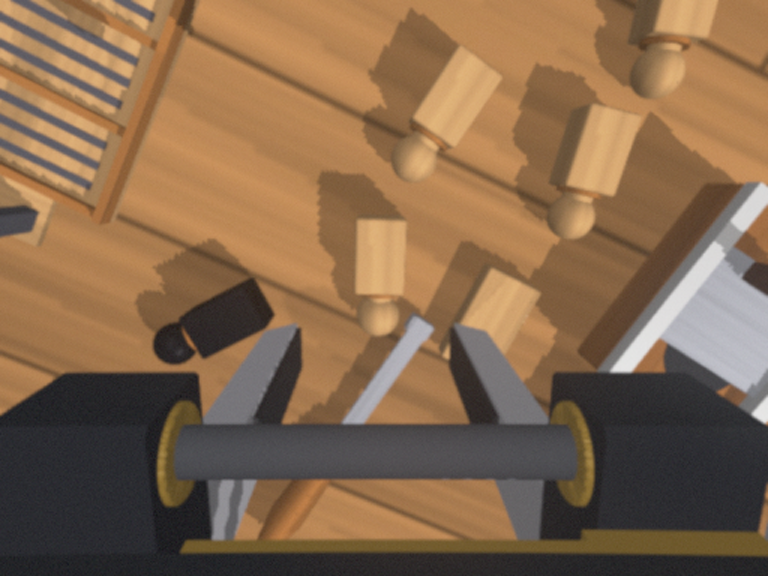

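servo_tool(
  targets="0.6 0 0 0.12 0 0 0; 0.6 0 0 0.24 0 0 0; 0.6 0 0 0.36 0 0 0; 0.6 0 0 0.46 0 0 0; 0.6 0 0 0.53 0 0 0; 0.6 0 0 0.57 0 0 0; 0.6 0 0 0.585 0 0 0; 0.6 0 0 0.585 0 0 0; 0 0 0 0.585 0 0 0; 0 0 0 0.585 0 0 0; 0 0 0 0.585 0 0 0; 0 0 0 0.585 0 0 0",
)

```text
time: 20.02
tool_pos: [0.6612, 0.089, 0.0165]
ee_rot: [3.139, 0.001, 2.005]
wrist_force: [0.4, -0.1, -0.3]
width: 0.0331
```

servo_tool(
  targets="0 0 0 0 0 0 0; 0 0 0 0 0 0 0; 0 0 0 0 0 0 0; 0 0 0 0 0 0 0",
)

```text
time: 20.35
tool_pos: [0.6603, 0.0889, 0.015]
ee_rot: [3.142, -0.0, 2.005]
wrist_force: [1.4, -0.2, -0.7]
width: 0.0064
```

```bash
python3 - <<'E'
from h import *
s=snap('wrist'); save(s,'n_w.png',None,1.5); np.savez('n_w.npz',W=s['W'])
s=snap('scene'); save(s,'n_s.png',(250,150,350,225),7)
E
```

```text
(no output)
```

View pics/n_w.png

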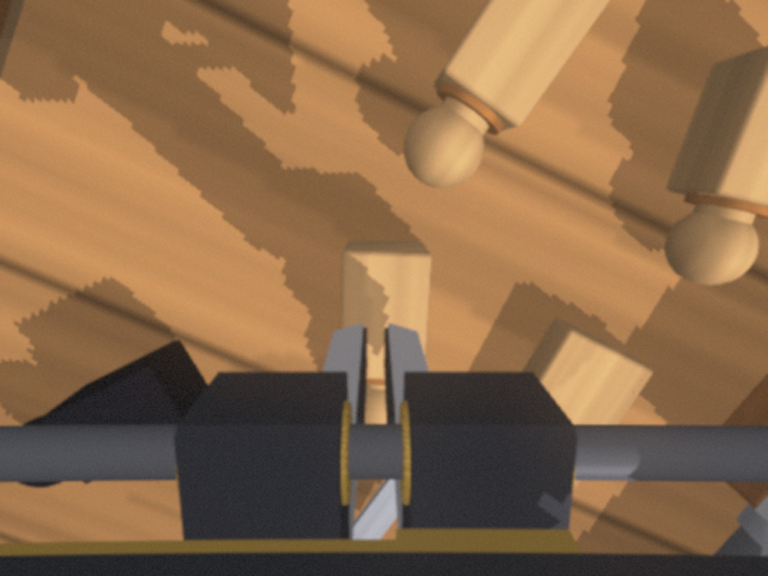

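View pics/n_s.png

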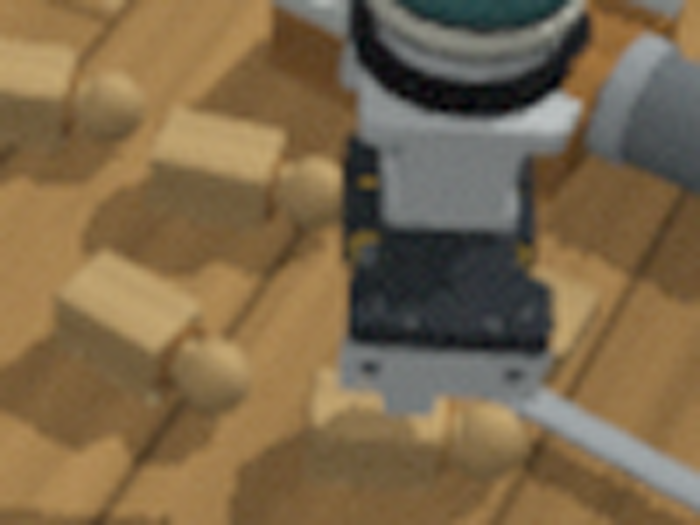

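servo_tool(
  targets="0.6 0 0 0 0 0 0; 0.6 0 0 0 0 0 0; 0.6 0 0 0 0 0 0; 0.6 0 0 0 0 0 0; 0.6 0 0 0 0 0 0; 0.6 0 0 0 0 0 0; 0.6 0 0 0.02 0 0 0; 0.6 0 0 0.035 0 0 0; 0.6 0 0 0.043 0 0 0; 0.6 0 0 0.043 0 0 0; 0.6 0 0 0.043 0 0 0",
)

```text
time: 21.37
tool_pos: [0.6599, 0.0889, 0.0037]
ee_rot: [-3.141, -0.0, 2.005]
wrist_force: [-0.4, -0.3, 0.0]
width: 0.0564
```

servo_tool(
  targets="0 0 0 0 0 0 0; 0 0 0 0 0 0 0; 0 0 0 0 0 0 0; 0 0 0 0 0 0 0; 0 0 0 0 0 0 0; 0 0 0 0 0 0 0",
)

```text
time: 21.87
tool_pos: [0.6604, 0.089, 0.0045]
ee_rot: [3.141, -0.0, 2.005]
wrist_force: [-1.2, -0.4, -0.6]
width: 0.0337
```

servo_tool(
  targets="0 0 0 0 0 0 0; 0 0 0 0 0 0 0; 0 0 0 0 0 0 0",
)

```text
time: 22.12
tool_pos: [0.6603, 0.089, 0.0045]
ee_rot: [3.141, -0.0, 2.005]
wrist_force: [-0.8, 0.6, 0.5]
width: 0.0335
```

servo_tool(
  targets="0 0 0 -0.03 0 0 0; 0 0 0 -0.07 0 0 0; 0 0 0 -0.13 0 0 0; 0 0 0 -0.2 0 0 0; 0 0 0 -0.28 0 0 0; 0 0 0 -0.36 0 0 0; 0 0 0 -0.44 0 0 0; 0 0 0 -0.44 0 0 0; 0 0 0 -0.44 0 0 0",
)

```text
time: 22.87
tool_pos: [0.6615, 0.0888, 0.1165]
ee_rot: [3.137, 0.002, 2.005]
wrist_force: [-0.3, -0.1, -0.6]
width: 0.0336
```

```bash
python3 - <<'E'
from h import *
s=snap('wrist'); save(s,'o_w.png',None,1.5)
s=snap('scene'); save(s,'o_s.png',(230,100,390,220),4.5)
bay(.09,.10)
E
```

```text
go (np.float64(0.6774136320616545), np.float64(-0.1494626259400601), 0.1) -0.055 -> [-0.8947 -0.3358  0.0516 -0.0006  0.0005  0.6556]
```

View pics/o_w.png

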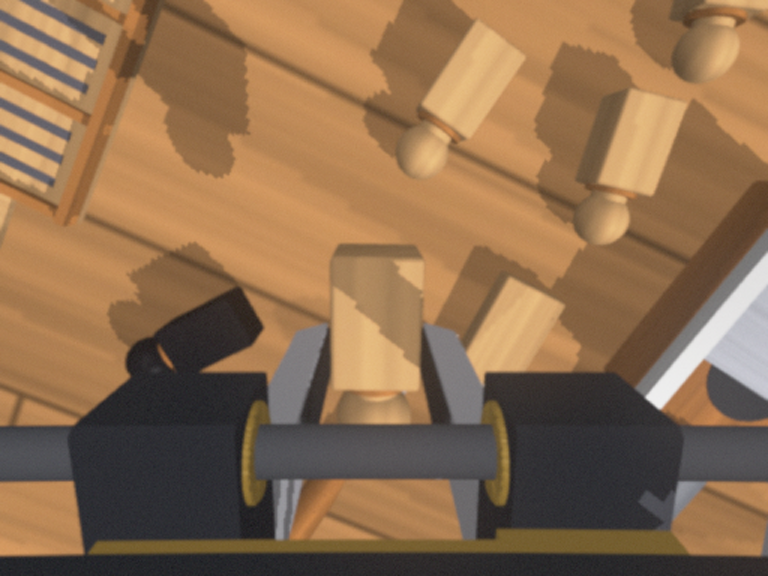

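View pics/o_s.png

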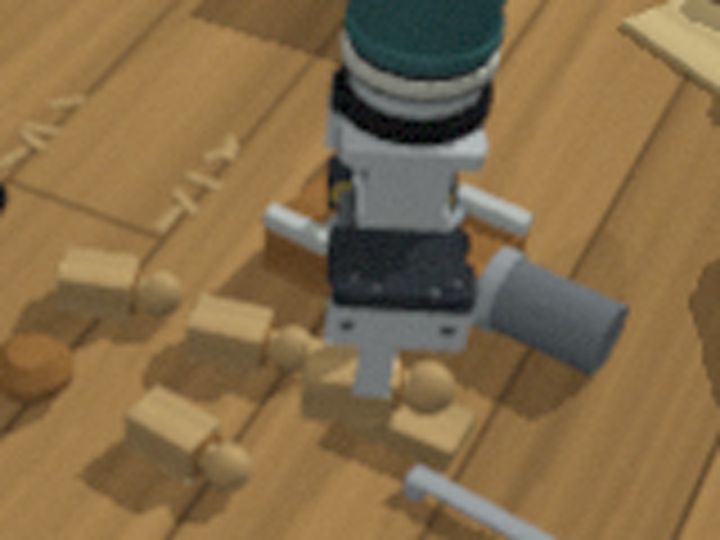

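servo_tool(
  targets="0 -0.45 -0.17 0 0 0 0.33; 0 -0.45 -0.17 0 0 0 0.33; 0 -0.45 -0.17 0 0 0 0.33; 0 -0.45 -0.17 0 0 0 0.33; 0 -0.45 -0.17 0 0 0 0.33; 0 -0.45 -0.17 0 0 0 0.33; 0 -0.45 -0.17 0 0 0 0.33; 0 -0.45 -0.17 0 0 0 0.33; 0 -0.45 -0.17 0 0 0 0.33",
)

```text
time: 23.72
tool_pos: [0.6677, -0.031, 0.1114]
ee_rot: [-3.138, 0.002, 0.963]
wrist_force: [-0.4, -0.2, -0.4]
width: 0.0334
```

```bash
python3 - <<'E'
from h import *
bay(.09,.10)
E
```

```text
go (np.float64(0.6774136320616545), np.float64(-0.1494626259400601), 0.1) -0.055 -> [-0.3666  0.3026  0.0451 -0.0008  0.0012  0.3241]
```

servo_tool(
  targets="0 -0.365 0.303 0 0 0 0.324; 0 -0.365 0.303 0 0 0 0.324; 0 -0.365 0.303 0 0 0 0.324; 0 -0.365 0.303 0 0 0 0.324; 0 -0.365 0.303 0 0 0 0.324; 0 -0.365 0.303 0 0 0 0.324; 0 -0.365 0.303 0.04 0 0 0.324; 0 -0.365 0.303 0.04 0 0 0.324; 0 -0.365 0.303 0.04 0 0 0.324; 0 -0.365 0.303 0.04 0 0 0.324",
)

```text
time: 24.55
tool_pos: [0.6787, -0.1489, 0.102]
ee_rot: [-3.141, 0.003, -0.048]
wrist_force: [0.8, -1.0, 0.1]
width: 0.0335
```

```bash
python3 - <<'E'
from h import *
bay(.09,.014)
s=snap('wrist'); save(s,'p_w.png',None,1.5)
c=[onz(s,0,0,0)]
E
```

```text
go (np.float64(0.6774136320616545), np.float64(-0.1494626259400601), 0.014) -0.055 -> [-0.0039  0.0028  0.3521 -0.0003  0.0011  0.0023]
```

View pics/p_w.png

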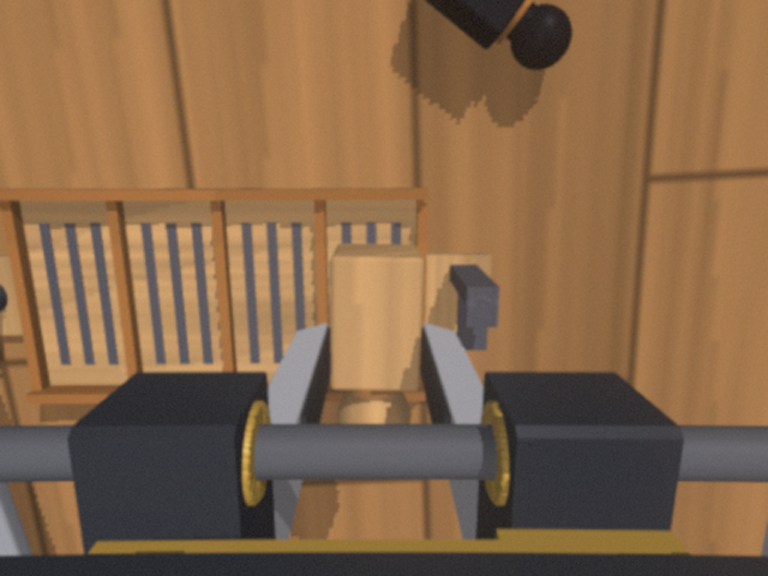

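```bash
python3 - <<'E'
from h import *
s=snap('wrist')
P=[onz(s,u/1.5,v/1.5,.014)[:2] for u,v in [(12,205),(115,205),(219,205),(321,205),(422,205),(38,385),(229,300),(325,300)]]
for p in P: 
    d=p-TC; c,sn=np.cos(TY),np.sin(TY); print(p,'tray',c*d[0]+sn*d[1],-sn*d[0]+c*d[1])
for q in [(5,195),(428,195),(35,398)]:
    p=onz(s,q[0]/1.5,q[1]/1.5,.02)[:2]; d=p-TC; print('side',c*d[0]+sn*d[1],-sn*d[0]+c*d[1])
E
```

```text
[ 0.4743 -0.0946] tray -0.11586999664813448 0.053627014895658055
[ 0.5324 -0.097 ] tray -0.05764962147458439 0.054376868544552065
[ 0.5921 -0.0996] tray 0.002034630982939744 0.05504767592164148
[ 0.6511 -0.1023] tray 0.06111502374010598 0.05561130779781417
[ 0.7097 -0.1051] tray 0.11979061618496524 0.056070777633623003
[ 0.4665 -0.2058] tray -0.11754944507603494 -0.05780925081708633
[ 0.5912 -0.1567] tray 0.004345354214808411 -0.0019148609683900628
[ 0.6494 -0.1594] tray 0.06253688277212499 -0.0014693141448502201
side -0.11448492405352151 0.059572604185958514
side 0.12245594096500904 0.0620987157743229
side -0.11623357232815291 -0.06368109623311492
```

```bash
sed -i 's/^TC=.*/TC=np.array([.5888,-.1552]); TY=-.048/' h.py; python3 - <<'E'
from h import *
bay(.09,.012)
E
```

```text
go (np.float64(0.6791761556062638), np.float64(-0.14952985909942235), 0.012) -0.048 -> [-0.0003  0.0022  0.3656 -0.0001  0.0004  0.0002]
```

servo_tool(
  targets="0 0 0 0.08 0 0 0; 0 0 0 0.16 0 0 0; 0 0 0 0.24 0 0 0; 0 0 0 0.3 0 0 0; 0 0 0 0.34 0 0 0; 0 0 0 0.36 0 0 0; 0 0 0 0.365 0 0 0; 0 0 0 0.365 0 0 0; 0 0 0 0.365 0 0 0",
)

```text
time: 25.4
tool_pos: [0.6807, -0.1494, 0.0145]
ee_rot: [3.141, -0.003, -0.049]
wrist_force: [0.6, 0.5, 0.7]
width: 0.0339
```

servo_tool(
  targets="0 -0.004 0 0.01 0 0 0; 0 -0.004 0 0.012 0 0 0; 0.45 -0.004 0 0.012 0 0 0; 0.45 -0.004 0 0.012 0 0 0; 0.45 -0.004 0 0.012 0 0 0; 0.5 -0.004 0 0.012 0 0 0; 0.5 -0.004 0 0 0 0 0; 0.5 -0.004 0 -0.1 0 0 0; 0.5 -0.004 0 -0.2 0 0 0; 0.6 -0.004 0 -0.35 0 0 0; 0.6 -0.004 0 -0.5 0 0 0; 0.6 -0.004 0 -0.6 0 0 0",
)

```text
time: 26.4
tool_pos: [0.6797, -0.1494, 0.1679]
ee_rot: [3.14, -0.005, -0.05]
wrist_force: [0.2, 0.2, 0.9]
width: 0.056
```

```bash
python3 - <<'E'
from h import *
s=snap('wrist'); save(s,'q_w.png',None,1.5)
go((.546,.0867,.15),1.41)
E
```

```text
go (0.546, 0.0867, 0.15) 1.41 -> [-0.5919 -0.9193  0.0842  0.0044 -0.003  -0.4647]
```

View pics/q_w.png

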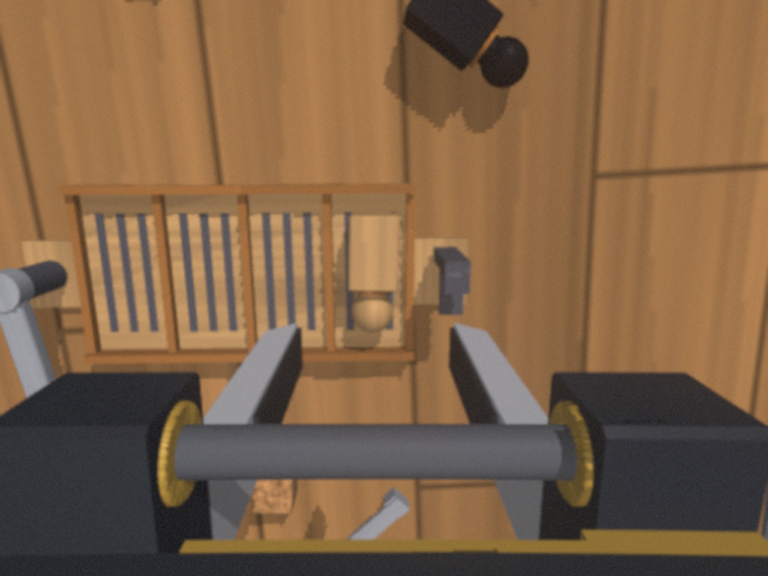

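servo_tool(
  targets="0.6 -0.59 -0.92 0.08 0 0 -0.464; 0.6 -0.59 -0.92 0.08 0 0 -0.464; 0.6 -0.59 -0.92 0.08 0 0 -0.464; 0.6 -0.59 -0.92 0.08 0 0 -0.464; 0.6 -0.59 -0.92 0.08 0 0 -0.464; 0.6 -0.59 -0.92 0.08 0 0 -0.464; 0.6 -0.59 -0.92 0.08 0 0 -0.464; 0.6 -0.59 -0.92 0.08 0 0 -0.464; 0.6 -0.59 -0.92 0.08 0 0 -0.464; 0.6 -0.59 -0.92 0.08 0 0 -0.464; 0.6 -0.59 -0.92 0.08 0 0 -0.464; 0.6 -0.59 -0.92 0.08 0 0 -0.464",
)

```text
time: 27.45
tool_pos: [0.5426, 0.0882, 0.1428]
ee_rot: [3.142, -0.0, 1.414]
wrist_force: [0.6, 0.1, -0.3]
width: 0.0568
```

```bash
python3 - <<'E'
from h import *
s=snap('wrist'); save(s,'r_w.png',None,1.5)
np.savez('r_w.npz',W=s['W'])
go((.546,.0867,.003),1.41)
E
```

```text
go (0.546, 0.0867, 0.003) 1.41 -> [-0.0032  0.0142  0.5594  0.     -0.      0.0016]
```

View pics/r_w.png

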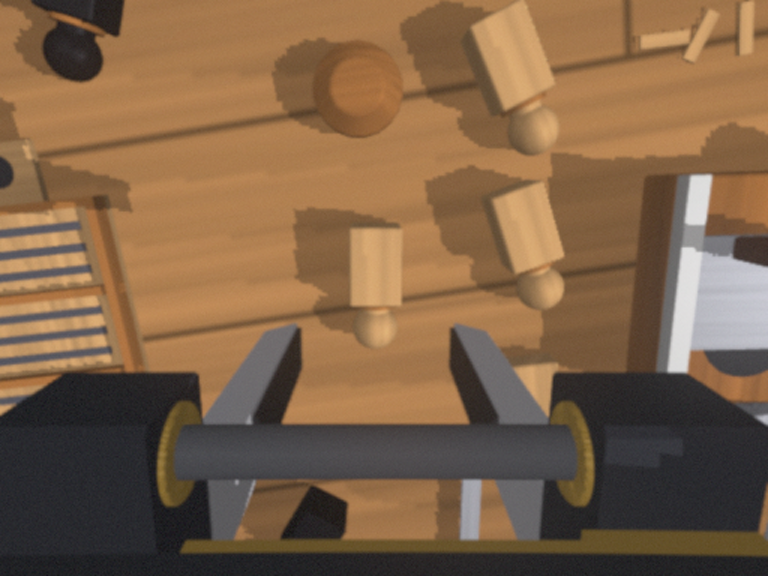

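C is still at its spot (block 350–403, 228–305; ball 376,328). Descend, to TCP about 3 mm.

servo_tool(
  targets="0.6 0 0.014 0.12 0 0 0; 0.6 0 0.014 0.24 0 0 0; 0.6 0 0.014 0.35 0 0 0; 0.6 0 0.014 0.44 0 0 0; 0.6 0 0.014 0.51 0 0 0; 0.6 0 0.014 0.545 0 0 0; 0.6 0 0.014 0.557 0 0 0; 0.6 0 0.014 0.557 0 0 0; 0.6 0 0.014 0.557 0 0 0; 0 0 0.014 0.557 0 0 0; 0 0 0.014 0.557 0 0 0; 0 0 0.014 0.557 0 0 0",
)

```text
time: 28.5
tool_pos: [0.5472, 0.0874, 0.005]
ee_rot: [3.139, -0.001, 1.408]
wrist_force: [-0.2, -0.0, 0.7]
width: 0.0397
```

servo_tool(
  targets="0 0 0 0 0 0 0; 0 0 0 0 0 0 0; 0 0 0 0 0 0 0; 0 0 0 0 0 0 0; 0 0 0 0 0 0 0",
)

```text
time: 28.92
tool_pos: [0.5468, 0.0874, 0.0045]
ee_rot: [3.14, -0.0, 1.408]
wrist_force: [-0.3, 1.1, 5.2]
width: 0.0339
```

servo_tool(
  targets="0 0 0 -0.03 0 0 0; 0 0 0 -0.07 0 0 0; 0 0 0 -0.13 0 0 0; 0 0 0 -0.2 0 0 0; 0 0 0 -0.28 0 0 0; 0 0 0 -0.36 0 0 0; 0 0 0 -0.4 0 0 0",
)

```text
time: 29.5
tool_pos: [0.5476, 0.0875, 0.107]
ee_rot: [3.137, -0.001, 1.408]
wrist_force: [-0.1, 0.8, 0.6]
width: 0.0333
```

```bash
python3 - <<'E'
from h import *
bay(.03,.10)
E
```

```text
go (np.float64(0.6192452623362429), np.float64(-0.14665096489202736), 0.1) -0.048 -> [-0.8776  0.4347  0.0289  0.0008 -0.0012  0.4634]
```

servo_tool(
  targets="0 -0.877 0.435 0 0 0 0.463; 0 -0.877 0.435 0 0 0 0.463; 0 -0.877 0.435 0 0 0 0.463; 0 -0.877 0.435 0 0 0 0.463; 0 -0.877 0.435 0 0 0 0.463; 0 -0.877 0.435 0 0 0 0.463; 0 -0.877 0.435 0 0 0 0.463; 0 -0.877 0.435 0 0 0 0.463; 0 -0.877 0.435 0 0 0 0.463; 0 -0.877 0.435 0 0 0 0.463; 0 -0.877 0.435 0 0 0 0.463; 0 -0.877 0.435 0 0 0 0.463",
)

```text
time: 30.5
tool_pos: [0.6176, -0.1466, 0.1032]
ee_rot: [-3.141, 0.001, -0.052]
wrist_force: [0.1, -0.1, -1.0]
width: 0.0335
```

```bash
python3 - <<'E'
from h import *
s=snap('wrist'); save(s,'s_w.png',None,1.5)
bay(.03,.012)
E
```

```text
go (np.float64(0.6192452623362429), np.float64(-0.14665096489202736), 0.012) -0.048 -> [ 0.0066  0.0002  0.3648 -0.0001  0.0003 -0.0017]
```

View pics/s_w.png

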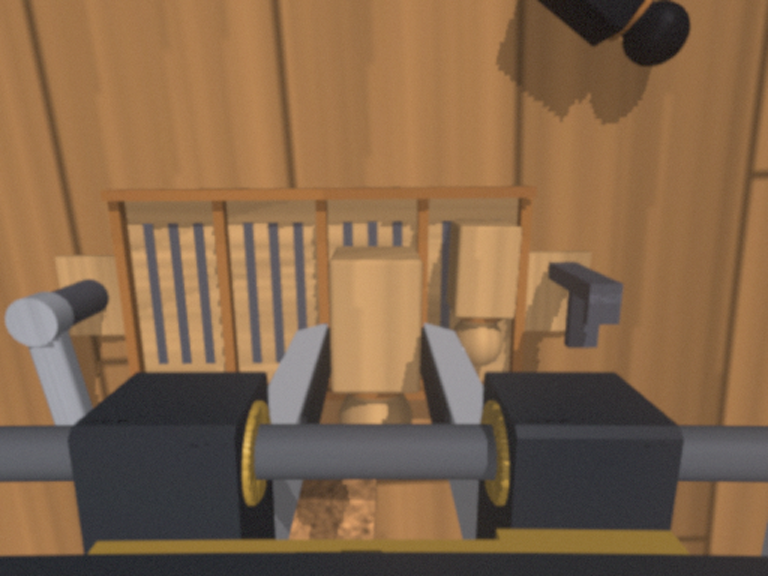

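```bash
python3 - <<'E'
from h import *
s=snap('wrist')
def tr(p):
    d=p[:2]-TC; c,sn=np.cos(TY),np.sin(TY); return np.array([c*d[0]+sn*d[1],-sn*d[0]+c*d[1]])
for u,v in [(118,205),(219,205),(322,205),(423,205),(526,205)]: print(tr(onz(s,u/1.5,v/1.5,.014)))
for u in (452,521): print('block4 top',tr(onz(s,u/1.5,227/1.5,.040)))
print('ball4',tr(onz(s,479/1.5,341/1.5,.023)))
for u in (112,532): print('side',tr(onz(s,u/1.5,196/1.5,.02)))
print('hinge',tr(onz(s,39/1.5,318/1.5,.062)))
E
```

```text
[-0.1185  0.0558]
[-0.0605  0.0556]
[-0.0008  0.0554]
[0.0579 0.0551]
[0.1177 0.0546]
block4 top [0.0712 0.0452]
block4 top [0.108  0.0449]
ball4 [ 0.0921 -0.0254]
side [-0.1182  0.0612]
side [0.1189 0.0601]
hinge [-0.1406  0.0024]
```

servo_tool(
  targets="0 0.005 0 0.08 0 0 0; 0 0.005 0 0.16 0 0 0; 0 0.005 0 0.24 0 0 0; 0 0.005 0 0.3 0 0 0; 0 0.005 0 0.34 0 0 0; 0 0.005 0 0.365 0 0 0; 0 0.005 0 0.375 0 0 0; 0 0.005 0 0.375 0 0 0; 0 0.005 0 0.375 0 0 0",
)

```text
time: 31.35
tool_pos: [0.62, -0.1469, 0.0108]
ee_rot: [3.141, -0.002, -0.046]
wrist_force: [0.1, -0.5, 0.5]
width: 0.0332
```

servo_tool(
  targets="0.45 0 0 0 0 0 0; 0.45 0 0 0 0 0 0; 0.5 0 0 0 0 0 0; 0.5 0 0 0 0 0 0; 0.5 0 0 -0.03 0 0 0; 0.5 0 0 -0.12 0 0 0; 0.5 0 0 -0.25 0 0 0; 0.6 0 0 -0.4 0 0 0; 0.6 0 0 -0.55 0 0 0; 0.6 0 0 -0.6 0 0 0; 0.6 0 0 -0.6 0 0 0",
)

```text
time: 32.27
tool_pos: [0.6221, -0.1475, 0.1666]
ee_rot: [3.139, -0.011, -0.047]
wrist_force: [1.2, 0.0, -0.1]
width: 0.0565
```

```bash
python3 - <<'E'
from h import *
s=snap('wrist'); save(s,'t_w.png',None,1.5)
go((.5371,.1885,.15),1.789)
E
```

```text
go (0.5371, 0.1885, 0.15) 1.789 -> [-0.396  -1.3253  0.0468  0.0018 -0.0008 -0.5843]
```

View pics/t_w.png

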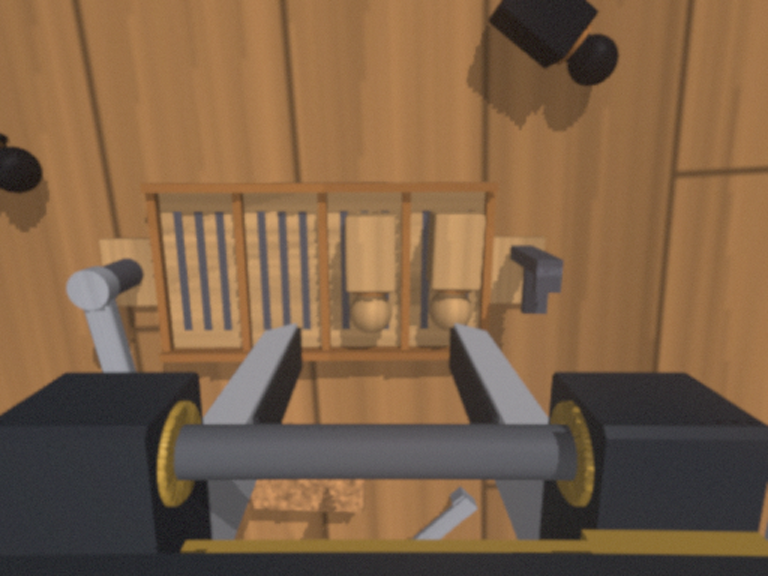

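servo_tool(
  targets="0.6 -0.39 -0.9 0.04 0 0 -0.46; 0.6 -0.39 -0.9 0.04 0 0 -0.46; 0.6 -0.39 -0.9 0.04 0 0 -0.46; 0.6 -0.39 -0.9 0.04 0 0 -0.46; 0.6 -0.39 -0.9 0.04 0 0 -0.46; 0.6 -0.39 -0.9 0.04 0 0 -0.46; 0.6 -0.39 -0.9 0.04 0 0 -0.46; 0.6 -0.39 -0.9 0.04 0 0 -0.46; 0.6 -0.39 -0.9 0.04 0 0 -0.46; 0.6 -0.39 -0.9 0.04 0 0 -0.46; 0.6 -0.39 -0.9 0.04 0 0 -0.46; 0.6 -0.39 -0.9 0.04 0 0 -0.46",
)

```text
time: 33.32
tool_pos: [0.5304, 0.0826, 0.1462]
ee_rot: [-3.135, 0.001, 1.404]
wrist_force: [0.1, -0.5, -0.0]
width: 0.0561
```

```bash
python3 - <<'E'
from h import *
go((.5371,.1885,.15),1.789)
E
```

```text
go (0.5371, 0.1885, 0.15) 1.789 -> [ 0.422  -0.0439 -0.0156 -0.0021  0.     -0.1225]
```

servo_tool(
  targets="0.6 0.422 -0.044 -0.016 0 0 -0.122; 0.6 0.422 -0.044 -0.016 0 0 -0.122; 0.6 0.422 -0.044 -0.016 0 0 -0.122; 0.6 0.422 -0.044 -0.016 0 0 -0.122; 0.6 0.422 -0.044 -0.016 0 0 -0.122; 0.6 0.422 -0.044 -0.016 0 0 -0.122",
)

```text
time: 33.82
tool_pos: [0.5385, 0.1876, 0.1515]
ee_rot: [-3.137, 0.001, 1.78]
wrist_force: [0.7, -0.8, 0.3]
width: 0.0565
```

```bash
python3 - <<'E'
from h import *
s=snap('wrist'); save(s,'u_w.png',None,1.5); np.savez('u_w.npz',W=s['W'])
go((.5371,.1885,.003),1.789)
E
```

```text
go (0.5371, 0.1885, 0.003) 1.789 -> [ 0.0068 -0.0036  0.5966 -0.001   0.0002 -0.003 ]
```

View pics/u_w.png

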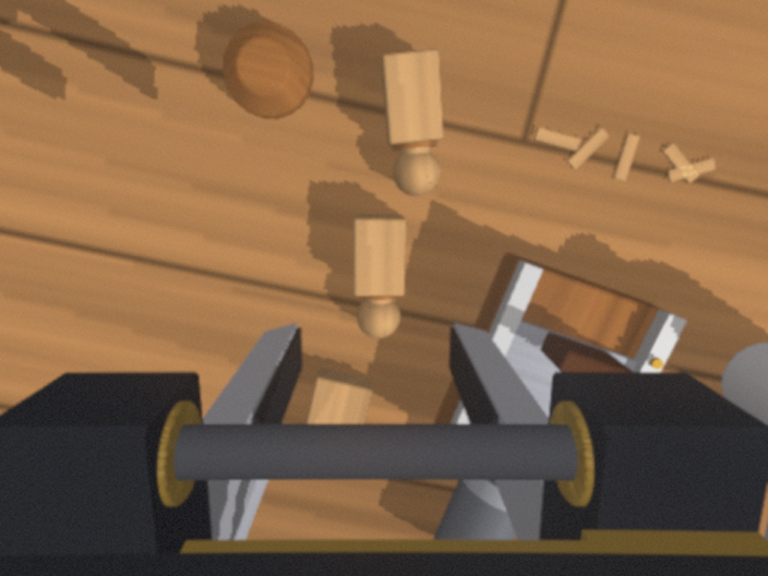

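servo_tool(
  targets="0.6 0.005 0 0.12 0 0 0; 0.6 0.005 0 0.24 0 0 0; 0.6 0.005 0 0.36 0 0 0; 0.6 0.005 0 0.46 0 0 0; 0.6 0.005 0 0.53 0 0 0; 0.6 0.005 0 0.575 0 0 0; 0.6 0.005 0 0.594 0 0 0; 0.6 0.005 0 0.594 0 0 0; 0.6 0.005 0 0.594 0 0 0; 0 0.005 0 0.594 0 0 0; 0 0.005 0 0.594 0 0 0; 0 0.005 0 0.594 0 0 0",
)

```text
time: 34.87
tool_pos: [0.5403, 0.1899, 0.0069]
ee_rot: [3.139, -0.0, 1.782]
wrist_force: [0.1, 0.7, -0.2]
width: 0.0398
```

servo_tool(
  targets="0 0 0 0 0 0 0; 0 0 0 0 0 0 0; 0 0 0 0 0 0 0; 0 0 0 0 0 0 0; 0 0 0 0 0 0 0",
)

```text
time: 35.28
tool_pos: [0.54, 0.1899, 0.0064]
ee_rot: [3.14, -0.0, 1.782]
wrist_force: [-0.7, 0.9, 4.9]
width: 0.0332
```

servo_tool(
  targets="0 0 0 -0.03 0 0 0; 0 0 0 -0.07 0 0 0; 0 0 0 -0.13 0 0 0; 0 0 0 -0.2 0 0 0; 0 0 0 -0.28 0 0 0; 0 0 0 -0.36 0 0 0; 0 0 0 -0.4 0 0 0",
)

```text
time: 35.87
tool_pos: [0.5406, 0.19, 0.1087]
ee_rot: [3.137, -0.0, 1.782]
wrist_force: [0.2, -0.0, -0.9]
width: 0.0332
```

```bash
python3 - <<'E'
from h import *
bay(-.03,.10)
E
```

```text
go (np.float64(0.5593143690662221), np.float64(-0.14377207068463238), 0.1) -0.048 -> [-1.3211 -0.2063  0.0339  0.0009 -0.0012  0.5824]
```

servo_tool(
  targets="0 -0.8 -0.12 0 0 0 0.4; 0 -0.8 -0.12 0 0 0 0.4; 0 -0.8 -0.12 0 0 0 0.4; 0 -0.8 -0.12 0 0 0 0.4; 0 -0.8 -0.12 0 0 0 0.4; 0 -0.8 -0.12 0 0 0 0.4; 0 -0.8 -0.12 0 0 0 0.4; 0 -0.8 -0.12 0 0 0 0.4; 0 -0.8 -0.12 0 0 0 0.4; 0 -0.8 -0.12 0 0 0 0.4; 0 -0.8 -0.12 0 0 0 0.4",
)

```text
time: 36.78
tool_pos: [0.5515, -0.0123, 0.1051]
ee_rot: [-3.141, 0.001, 0.523]
wrist_force: [0.4, -0.0, -0.5]
width: 0.0336
```

```bash
python3 - <<'E'
from h import *
bay(-.03,.10,.007)
E
```

```text
go (np.float64(0.5591704243558523), np.float64(-0.1467686153481334), 0.1) -0.048 -> [-0.242   0.4815  0.0202 -0.0001  0.0003  0.1816]
```

servo_tool(
  targets="0 -0.242 0.482 0 0 0 0.182; 0 -0.242 0.482 0 0 0 0.182; 0 -0.242 0.482 0 0 0 0.182; 0 -0.242 0.482 0 0 0 0.182; 0 -0.242 0.482 0 0 0 0.182; 0 -0.242 0.482 0 0 0 0.182; 0 -0.242 0.482 0 0 0 0.182; 0 -0.242 0.482 0 0 0 0.182",
)

```text
time: 37.45
tool_pos: [0.5598, -0.1462, 0.1053]
ee_rot: [-3.141, 0.0, -0.043]
wrist_force: [-0.1, -0.4, -0.7]
width: 0.0337
```

```bash
python3 - <<'E'
from h import *
s=snap('wrist'); save(s,'v_w.png',None,1.5)
bay(-.03,.013,.007)
E
```

```text
go (np.float64(0.5591704243558523), np.float64(-0.1467686153481334), 0.013) -0.048 -> [-0.0028  0.0032  0.3697 -0.0001  0.0001  0.0015]
```

View pics/v_w.png

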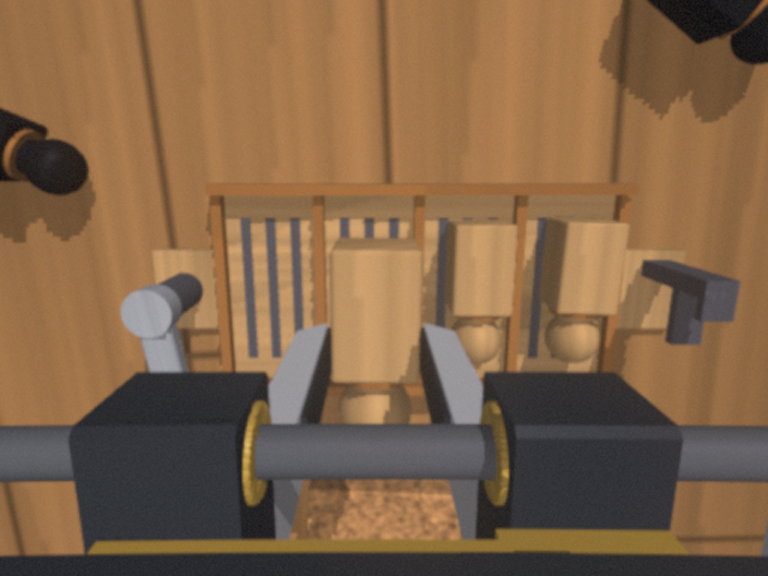

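servo_tool(
  targets="0 -0.003 0.003 0.08 0 0 0; 0 -0.003 0.003 0.16 0 0 0; 0 -0.003 0.003 0.24 0 0 0; 0 -0.003 0.003 0.3 0 0 0; 0 -0.003 0.003 0.34 0 0 0; 0 -0.003 0.003 0.365 0 0 0; 0 -0.003 0.003 0.375 0 0 0; 0 -0.003 0.003 0.375 0 0 0; 0 -0.003 0.003 0.375 0 0 0",
)

```text
time: 38.25
tool_pos: [0.56, -0.1475, 0.0127]
ee_rot: [3.141, -0.002, -0.046]
wrist_force: [0.8, 0.0, 0.1]
width: 0.0335
```

servo_tool(
  targets="0.45 0 0 0 0 0 0; 0.45 0 0 0 0 0 0; 0.5 0 0 0 0 0 0; 0.5 0 0 0 0 0 0; 0.5 0 0 -0.03 0 0 0; 0.5 0 0 -0.12 0 0 0; 0.5 0 0 -0.25 0 0 0; 0.6 0 0 -0.4 0 0 0; 0.6 0 0 -0.55 0 0 0; 0.6 0 0 -0.6 0 0 0; 0.6 0 0 -0.6 0 0 0",
)

```text
time: 39.17
tool_pos: [0.5619, -0.1485, 0.1678]
ee_rot: [3.138, -0.01, -0.047]
wrist_force: [0.5, -0.8, 0.7]
width: 0.0562
```

```bash
python3 - <<'E'
from h import *
s=snap('wrist'); save(s,'w_w.png',None,1.5)
s=snap('scene'); save(s,'w_s.png',(150,100,400,300),3)
go((.435,.188,.15),1.9)
E
```

```text
go (0.435, 0.188, 0.15) 1.9 -> [-0.558  -1.3171  0.0454 -0.     -0.     -0.6196]
```

View pics/w_w.png

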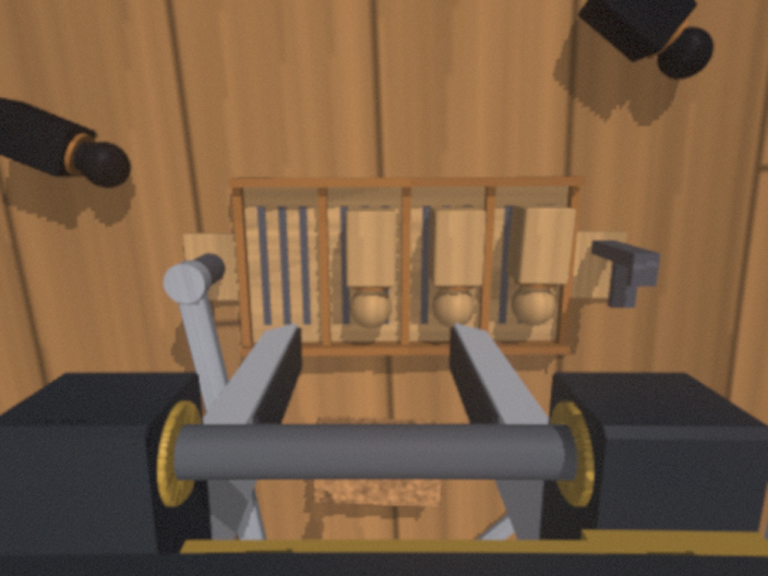

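View pics/w_s.png

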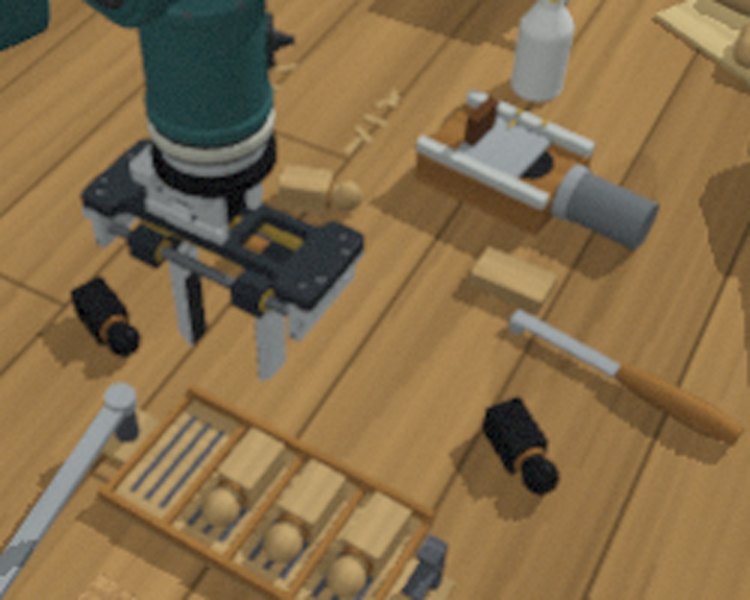

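Three placed; A still at its place (305,187 in the crop). Go to A.

servo_tool(
  targets="0.6 -0.5 -0.92 0.04 0 0 -0.42; 0.6 -0.5 -0.92 0.04 0 0 -0.42; 0.6 -0.5 -0.92 0.04 0 0 -0.42; 0.6 -0.5 -0.92 0.04 0 0 -0.42; 0.6 -0.5 -0.92 0.04 0 0 -0.42; 0.6 -0.5 -0.92 0.04 0 0 -0.42; 0.6 -0.5 -0.92 0.04 0 0 -0.42; 0.6 -0.5 -0.92 0.04 0 0 -0.42; 0.6 -0.5 -0.92 0.04 0 0 -0.42; 0.6 -0.5 -0.92 0.04 0 0 -0.42; 0.6 -0.5 -0.92 0.04 0 0 -0.42; 0.6 -0.5 -0.92 0.04 0 0 -0.42",
)

```text
time: 40.27
tool_pos: [0.4431, 0.0881, 0.1483]
ee_rot: [-3.136, 0.002, 1.274]
wrist_force: [-0.4, -0.0, 0.5]
width: 0.0561
```

```bash
python3 - <<'E'
from h import *
go((.435,.188,.15),1.9)
E
```

```text
go (0.435, 0.188, 0.15) 1.9 -> [ 0.3727 -0.1478 -0.0067 -0.002   0.0001 -0.1992]
```

servo_tool(
  targets="0.6 0.373 -0.148 -0.01 0 0 -0.199; 0.6 0.373 -0.148 -0.01 0 0 -0.199; 0.6 0.373 -0.148 -0.01 0 0 -0.199; 0.6 0.373 -0.148 -0.01 0 0 -0.199; 0.6 0.373 -0.148 -0.01 0 0 -0.199; 0.6 0.373 -0.148 -0.01 0 0 -0.199; 0.6 0.373 -0.148 -0.01 0 0 -0.199",
)

```text
time: 40.85
tool_pos: [0.4361, 0.1879, 0.1524]
ee_rot: [-3.138, -0.0, 1.894]
wrist_force: [-0.5, -1.0, 0.0]
width: 0.0566
```

```bash
python3 - <<'E'
from h import *
s=snap('wrist'); save(s,'x_w.png',None,1.5); np.savez('x_w.npz',W=s['W'])
E
```

```text
(no output)
```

View pics/x_w.png

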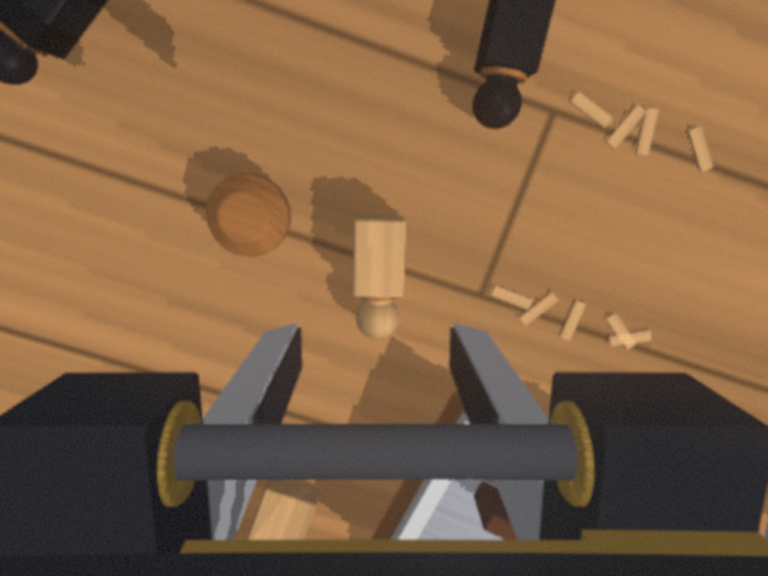

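```bash
python3 - <<'E'
from h import *
s=snap('wrist')
fin(s,(378,318),[(355,221),(405,222)])
go((.435,.188,.004),1.894)
E
```

```text
endw34 0.03230411652746456 len70.5 0.07012991263274172 yaw 0.3067759782794792 center [0.4454 0.1923] grasp [0.4359 0.1893]
go (0.435, 0.188, 0.004) 1.894 -> [ 0.0029 -0.0044  0.5965 -0.0006 -0.      0.0001]
```

servo_tool(
  targets="0.6 0.005 0 0.12 0 0 0; 0.6 0.005 0 0.24 0 0 0; 0.6 0.005 0 0.36 0 0 0; 0.6 0.005 0 0.46 0 0 0; 0.6 0.005 0 0.53 0 0 0; 0.6 0.005 0 0.575 0 0 0; 0.6 0.005 0 0.597 0 0 0; 0.6 0.005 0 0.597 0 0 0; 0.6 0.005 0 0.597 0 0 0; 0 0.005 0 0.597 0 0 0; 0 0.005 0 0.597 0 0 0; 0 0.005 0 0.597 0 0 0",
)

```text
time: 41.95
tool_pos: [0.4376, 0.1896, 0.0062]
ee_rot: [3.139, 0.0, 1.898]
wrist_force: [-0.4, 0.2, -0.1]
width: 0.0399
```

servo_tool(
  targets="0 0 0 0 0 0 0; 0 0 0 0 0 0 0; 0 0 0 0 0 0 0; 0 0 0 0 0 0 0; 0 0 0 0 0 0 0",
)

```text
time: 42.37
tool_pos: [0.4373, 0.1896, 0.0059]
ee_rot: [3.14, -0.0, 1.898]
wrist_force: [-0.4, -0.6, 6.4]
width: 0.0333
```

servo_tool(
  targets="0 0 0 -0.03 0 0 0; 0 0 0 -0.07 0 0 0; 0 0 0 -0.13 0 0 0; 0 0 0 -0.2 0 0 0; 0 0 0 -0.28 0 0 0; 0 0 0 -0.36 0 0 0; 0 0 0 -0.4 0 0 0",
)

```text
time: 42.95
tool_pos: [0.4378, 0.1896, 0.1081]
ee_rot: [3.137, 0.0, 1.898]
wrist_force: [-0.6, 0.5, -0.0]
width: 0.0336
```

```bash
python3 - <<'E'
from h import *
bay(-.09,.10,.007)
E
```

```text
go (np.float64(0.4992395310858315), np.float64(-0.14388972114073842), 0.1) -0.048 -> [-1.3422 -0.1963  0.0317  0.0009 -0.0012  0.6194]
```

servo_tool(
  targets="0 -0.8 -0.12 0 0 0 0.4; 0 -0.8 -0.12 0 0 0 0.4; 0 -0.8 -0.12 0 0 0 0.4; 0 -0.8 -0.12 0 0 0 0.4; 0 -0.8 -0.12 0 0 0 0.4; 0 -0.8 -0.12 0 0 0 0.4; 0 -0.8 -0.12 0 0 0 0.4; 0 -0.8 -0.12 0 0 0 0.4; 0 -0.8 -0.12 0 0 0 0.4; 0 -0.8 -0.12 0 0 0 0.4; 0 -0.8 -0.12 0 0 0 0.4",
)

```text
time: 43.87
tool_pos: [0.4722, -0.0098, 0.1047]
ee_rot: [-3.141, 0.001, 0.639]
wrist_force: [-1.2, -0.7, 0.6]
width: 0.0334
```

```bash
python3 - <<'E'
from h import *
bay(-.09,.10,.008)
E
```

```text
go (np.float64(0.4992875126559547), np.float64(-0.1428908729195714), 0.1) -0.048 -> [-0.2303  0.4919  0.0186 -0.0001  0.0002  0.2186]
```

servo_tool(
  targets="0 -0.23 0.492 0 0 0 0.219; 0 -0.23 0.492 0 0 0 0.219; 0 -0.23 0.492 0 0 0 0.219; 0 -0.23 0.492 0 0 0 0.219; 0 -0.23 0.492 0 0 0 0.219; 0 -0.23 0.492 0 0 0 0.219; 0 -0.23 0.492 0 0 0 0.219; 0 -0.23 0.492 0 0 0 0.219; 0 -0.23 0.492 0 0 0 0.219",
)

```text
time: 44.62
tool_pos: [0.4999, -0.1424, 0.1049]
ee_rot: [-3.141, 0.0, -0.044]
wrist_force: [-0.1, 0.3, -0.0]
width: 0.0336
```

```bash
python3 - <<'E'
from h import *
s=snap('wrist'); save(s,'y_w.png',None,1.5)
bay(-.09,.013,.008)
E
```

```text
go (np.float64(0.4992875126559547), np.float64(-0.1428908729195714), 0.013) -0.048 -> [-0.0026  0.0021  0.3677 -0.      0.      0.0012]
```

View pics/y_w.png

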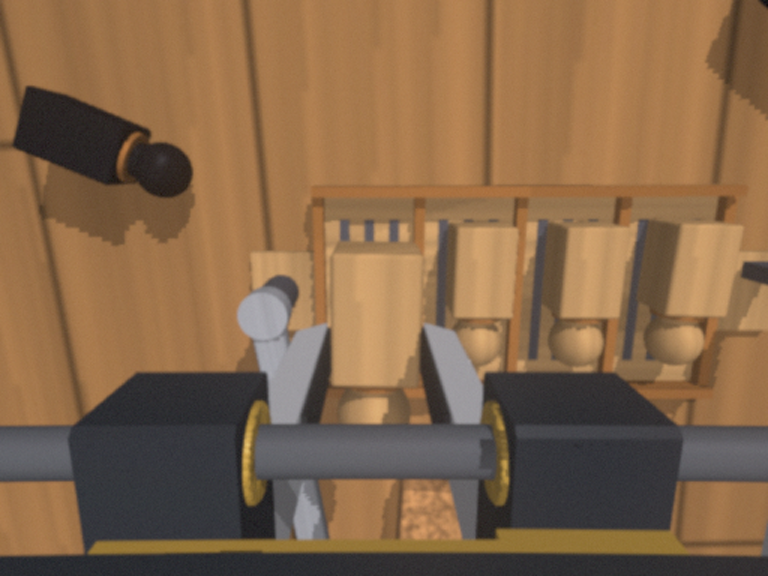

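servo_tool(
  targets="0 0 0.002 0.08 0 0 0; 0 0 0.002 0.16 0 0 0; 0 0 0.002 0.24 0 0 0; 0 0 0.002 0.3 0 0 0; 0 0 0.002 0.34 0 0 0; 0 0 0.002 0.365 0 0 0; 0 0 0.002 0.374 0 0 0; 0 0 0.002 0.374 0 0 0; 0 0 0.002 0.374 0 0 0",
)

```text
time: 45.42
tool_pos: [0.5009, -0.1435, 0.0124]
ee_rot: [3.141, -0.002, -0.046]
wrist_force: [0.2, -0.0, -0.6]
width: 0.0337
```

servo_tool(
  targets="0.43 0 0 0 0 0 0; 0.43 0 0 0 0 0 0; 0.43 0 0 0 0 0 0; 0.43 0 0 0 0 0 0; 0.43 0 0 -0.03 0 0 0; 0.43 0 0 -0.12 0 0 0; 0.43 0 0 -0.25 0 0 0; 0.43 0 0 -0.4 0 0 0; 0.6 0 0 -0.55 0 0 0; 0.6 0 0 -0.6 0 0 0; 0.6 0 0 -0.6 0 0 0",
)

```text
time: 46.33
tool_pos: [0.5027, -0.1443, 0.1671]
ee_rot: [3.138, -0.01, -0.047]
wrist_force: [0.4, 0.2, 0.0]
width: 0.0553
```

```bash
python3 - <<'E'
from h import *
s=snap('wrist'); save(s,'z_w.png',None,1.5)
s=snap('scene'); save(s,'z_s.png',None,1.5)
go((.4667,-.357,.17),.0)
E
```

```text
go (0.4667, -0.357, 0.17) 0.0 -> [-0.0924  0.8607 -0.0362 -0.      0.0001 -0.0149]
```

View pics/z_w.png

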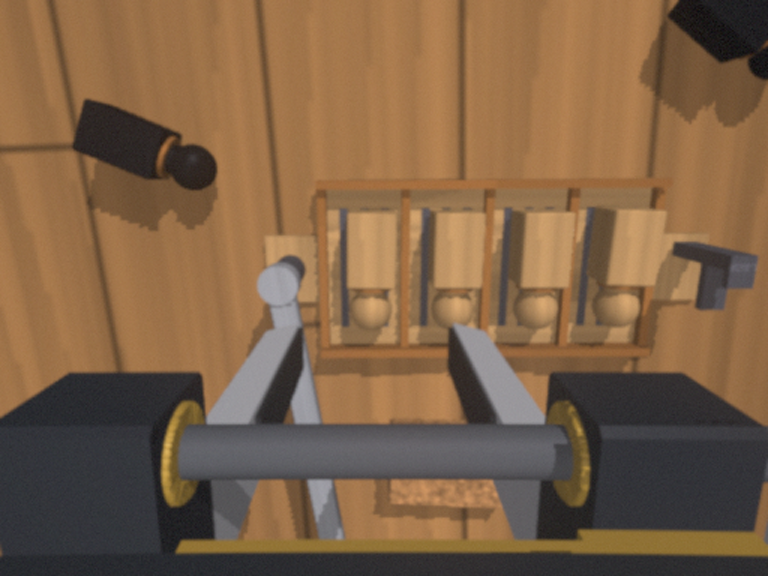

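View pics/z_s.png

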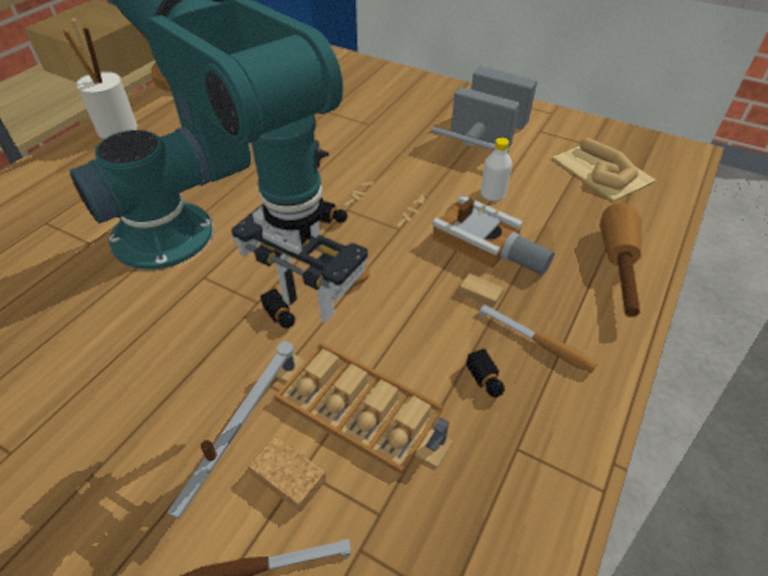

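servo_tool(
  targets="0.6 -0.12 0.86 0 0 0 -0.27; 0.6 -0.12 0.86 0 0 0 -0.27; 0.6 -0.12 0.86 0 0 0 -0.27; 0.6 -0.12 0.86 0 0 0 -0.27; 0.6 -0.12 0.86 0 0 0 -0.27; 0.6 -0.12 0.86 0 0 0 -0.27; 0.6 -0.12 0.86 0 0 0 -0.27; 0.6 -0.12 0.86 0 0 0 -0.27; 0.6 -0.12 0.86 0 0 0 -0.27",
)

```text
time: 47.18
tool_pos: [0.4589, -0.3557, 0.1583]
ee_rot: [-3.136, -0.0, 0.799]
wrist_force: [-0.5, -0.0, -0.4]
width: 0.0563
```

```bash
python3 - <<'E'
from h import *
s=snap('wrist'); save(s,'A_w.png',None,1.5); np.savez('A_w.npz',W=s['W'])
go((.4645,-.357,.064),.8)
E
```

```text
go (0.4645, -0.357, 0.064) 0.8 -> [ 0.0096  0.0211  0.3802 -0.0014 -0.0001 -0.0002]
```

View pics/A_w.png

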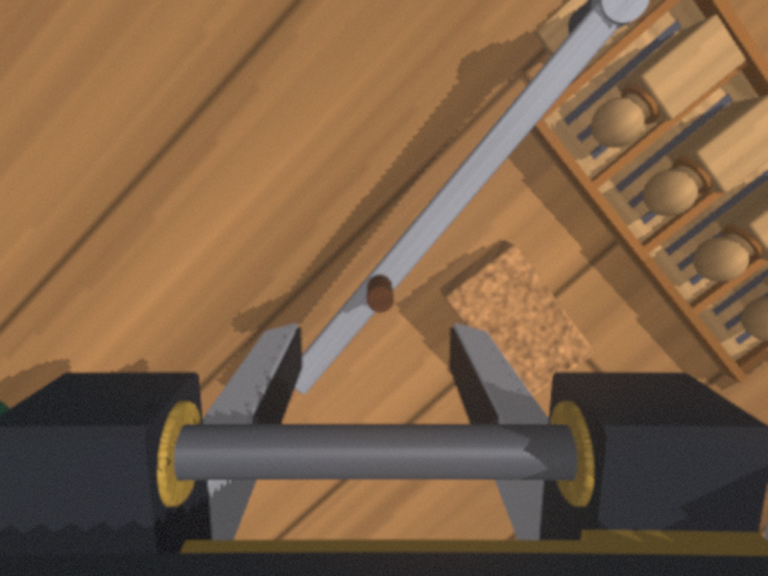

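```bash
python3 - <<'E'
from h import *
s=snap('wrist'); print(onz(s,380/1.5,297/1.5,.093)); p=onz(s,621/1.5,5/1.5,.062); print('hinge',p)
go((.4645,-.357,.064),.8)
E
```

```text
[ 0.4649 -0.3563  0.093 ]
hinge [ 0.4445 -0.1543  0.062 ]
go (0.4645, -0.357, 0.064) 0.8 -> [ 0.0084  0.0199  0.383  -0.001  -0.0001  0.0001]
```

servo_tool(
  targets="0.6 0.009 0.02 0.08 0 0 0; 0.6 0.009 0.02 0.17 0 0 0; 0.6 0.009 0.02 0.26 0 0 0; 0.6 0.009 0.02 0.33 0 0 0; 0.6 0.009 0.02 0.37 0 0 0; 0.6 0.009 0.02 0.382 0 0 0; 0.6 0.009 0.02 0.382 0 0 0; 0 0.009 0.02 0.382 0 0 0; 0 0.009 0.02 0.382 0 0 0; 0 0.009 0.02 0.382 0 0 0; 0 0.009 0.02 0.382 0 0 0; 0 0.009 0.02 0.382 0 0 0",
)

```text
time: 48.28
tool_pos: [0.4655, -0.3588, 0.0667]
ee_rot: [3.14, -0.0, 0.801]
wrist_force: [0.4, 0.0, 0.9]
width: 0.0267
```

servo_tool(
  targets="0 0 0 0 0 0 0; 0 0 0 0 0 0 0; 0 0 0 0 0 0 0; 0 0 0 0 0 0 0",
)

```text
time: 48.62
tool_pos: [0.4653, -0.3584, 0.0662]
ee_rot: [3.141, -0.0, 0.802]
wrist_force: [-0.2, -1.0, 0.7]
width: 0.0135
```

```bash
python3 - <<'E'
from h import *
# hinge from tray frame
h=TC+np.array([-.145*np.cos(TY),-.145*np.sin(TY)]); p=get_obs()['tool_pos']; v=p[:2]-h; r=np.linalg.norm(v); a0=np.arctan2(v[1],v[0]); print(h,r,a0)
T=pose()
for a in np.linspace(a0,TY,19)[1:]:
    rr=r+(.21-r)*(a-a0)/(TY-a0)
    q=np.array([h[0]+rr*np.cos(a),h[1]+rr*np.sin(a),p[2]]); print(round(a,3),q[:2],np.round(T[:3,:3].T@(q-T[:3,3])/.25,3)[:2])
E
```

```text
[ 0.444  -0.1482] 0.21127570030900455 -1.4697698725929695
-1.391 [ 0.4818 -0.356 ] [0.053 0.041]
-1.312 [ 0.498  -0.3523] [0.109 0.077]
-1.233 [ 0.514  -0.3474] [0.167 0.109]
-1.154 [ 0.5294 -0.3412] [0.228 0.136]
-1.075 [ 0.5443 -0.3338] [0.291 0.159]
-0.996 [ 0.5586 -0.3252] [0.355 0.176]
-0.917 [ 0.5722 -0.3155] [0.421 0.188]
-0.838 [ 0.5849 -0.3048] [0.487 0.195]
-0.759 [ 0.5968 -0.2932] [0.554 0.196]
-0.68 [ 0.6077 -0.2806] [0.62  0.193]
-0.601 [ 0.6176 -0.2673] [0.686 0.184]
-0.522 [ 0.6264 -0.2531] [0.751 0.17 ]
-0.443 [ 0.634  -0.2384] [0.814 0.151]
-0.364 [ 0.6405 -0.2231] [0.876 0.127]
-0.285 [ 0.6457 -0.2073] [0.936 0.098]
-0.206 [ 0.6497 -0.1912] [0.994 0.065]
-0.127 [ 0.6523 -0.1748] [1.048 0.027]
-0.048 [ 0.6537 -0.1583] [ 1.099 -0.015]
```

servo_tool(
  targets="0 0.027 0.02 0 0 0 0; 0 0.053 0.041 0 0 0 0; 0 0.08 0.06 0 0 0 0; 0 0.109 0.077 0 0 0 0; 0 0.138 0.094 0 0 0 0; 0 0.167 0.109 0 0 0 0; 0 0.198 0.123 0 0 0 0; 0 0.228 0.136 0 0 0 0; 0 0.26 0.148 0 0 0 0; 0 0.291 0.159 0 0 0 0; 0 0.323 0.168 0 0 0 0; 0 0.355 0.176 0 0 0 0",
)

```text
time: 49.62
tool_pos: [0.5603, -0.3267, 0.0662]
ee_rot: [3.137, 0.001, 0.801]
wrist_force: [0.7, -5.9, 0.1]
width: 0.0137
```

servo_tool(
  targets="0 0.033 0.006 0 0 0 0; 0 0.066 0.012 0 0 0 0; 0 0.099 0.016 0 0 0 0; 0 0.132 0.019 0 0 0 0; 0 0.166 0.02 0 0 0 0; 0 0.199 0.02 0 0 0 0; 0 0.232 0.019 0 0 0 0; 0 0.265 0.017 0 0 0 0; 0 0.298 0.013 0 0 0 0; 0 0.331 0.008 0 0 0 0; 0 0.364 0.001 0 0 0 0; 0 0.396 -0.006 0 0 0 0",
)

```text
time: 50.62
tool_pos: [0.6314, -0.2548, 0.0665]
ee_rot: [3.131, -0.004, 0.801]
wrist_force: [9.0, -7.5, -2.5]
width: 0.0123
```

```bash
python3 - <<'E'
from h import *
h=np.array([.444,-.1482]); p=get_obs()['tool_pos']; v=p[:2]-h; print(np.linalg.norm(v),np.arctan2(v[1],v[0]))
T=pose()
for a in np.linspace(-.52,TY,7):
    q=np.array([h[0]+.21*np.cos(a),h[1]+.21*np.sin(a),p[2]]); print(round(a,3),np.round(T[:3,:3].T@(q-T[:3,3])/.25,3)[:2])
E
```

```text
0.2156297701071266 -0.5171359605063803
-0.52 [-0.008 -0.021]
-0.441 [ 0.055 -0.04 ]
-0.363 [ 0.117 -0.064]
-0.284 [ 0.177 -0.092]
-0.205 [ 0.234 -0.125]
-0.127 [ 0.288 -0.163]
-0.048 [ 0.339 -0.205]
```

servo_tool(
  targets="0.5 0 0 0 0 0 0; 0.5 0 0 0 0 0 0; 0.5 0 0 0 0 0 0; 0.5 0 0 0 0 0 0; 0.5 0 0 0 0 0 0",
)

```text
time: 51.03
tool_pos: [0.6257, -0.2525, 0.0653]
ee_rot: [-3.14, -0.0, 0.801]
wrist_force: [-0.7, -0.1, -0.6]
width: 0.0416
```

```bash
python3 - <<'E'
from h import *
s=snap('wrist'); save(s,'B_w.png',None,1.5)
p=get_obs()['tool_pos']; print(p)
s=snap('scene'); save(s,'B_s.png',(130,180,370,384),3)
E
```

```text
[ 0.6258 -0.2527  0.0655]
```

View pics/B_w.png

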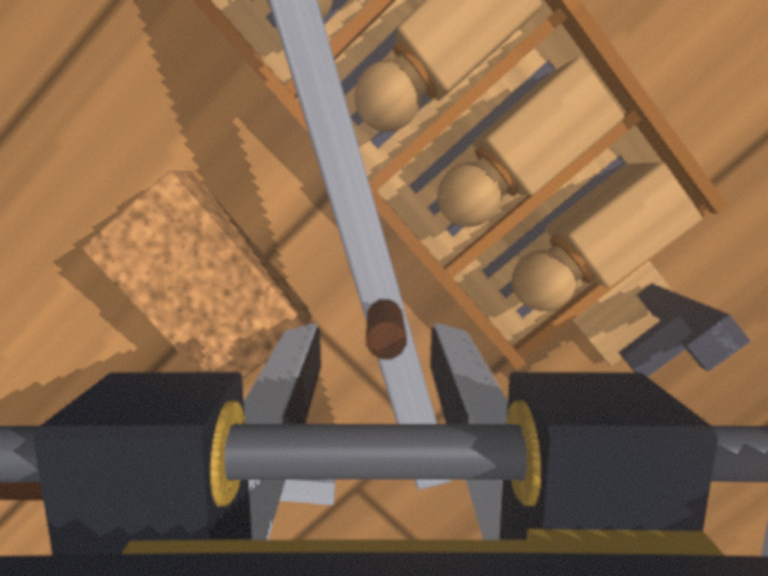

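View pics/B_s.png

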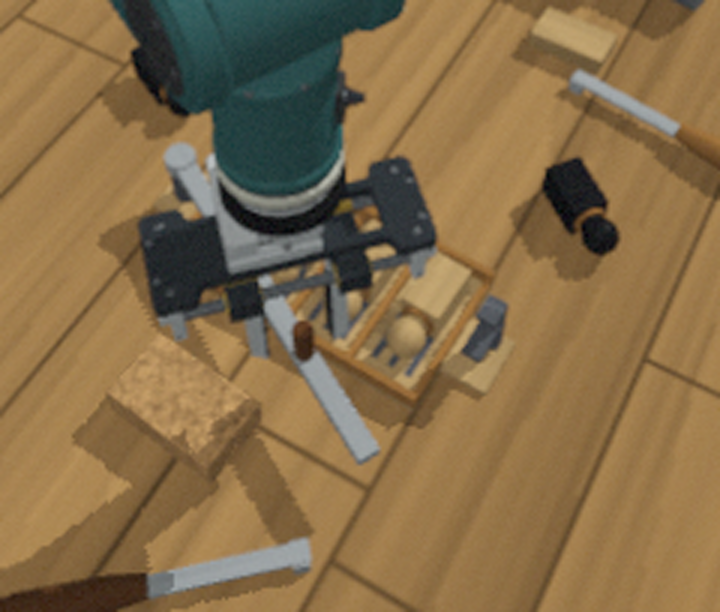

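```bash
python3 - <<'E'
from h import *
s=snap('wrist'); k=onz(s,386/1.5,340/1.5,.093); h=np.array([.444,-.1482]); v=k[:2]-h; print(k,np.linalg.norm(v),np.arctan2(v[1],v[0]))
a=np.arctan2(v[1],v[0]); q=h+.21*np.array([np.cos(a),np.sin(a)]); print(q)
go((q[0],q[1],.0645),1.25)
E
```

```text
[ 0.627  -0.2477  0.093 ] 0.20830328473387186 -0.4978740629176221
[ 0.6285 -0.2485]
go (np.float64(0.6285059593627597), np.float64(-0.24848734197109668), 0.0645) 1.25 -> [ 0.02   -0.0053  0.0052 -0.0002 -0.0001 -0.1428]
```

servo_tool(
  targets="0.5 0.018 -0.005 0.005 0 0 -0.04; 0.5 0.018 -0.005 0.005 0 0 -0.08; 0.5 0.018 -0.005 0.005 0 0 -0.12; 0.5 0.018 -0.005 0.005 0 0 -0.143; 0.5 0.018 -0.005 0.005 0 0 -0.143; 0 0.018 -0.005 0.005 0 0 -0.143; 0 0.018 -0.005 0.005 0 0 -0.143; 0 0.018 -0.005 0.005 0 0 -0.143; 0 0.018 -0.005 0.005 0 0 -0.143; 0 0.018 -0.005 0.005 0 0 -0.143; 0 0.018 -0.005 0.005 0 0 -0.143; 0 0.018 -0.005 0.005 0 0 -0.143",
)

```text
time: 52.18
tool_pos: [0.6285, -0.2488, 0.0647]
ee_rot: [-3.141, -0.0, 1.251]
wrist_force: [-0.4, 0.8, 0.3]
width: 0.0143
```

```bash
python3 - <<'E'
from h import *
h=np.array([.444,-.1482]); p=get_obs()['tool_pos']; v=p[:2]-h; r=np.linalg.norm(v);a0=np.arctan2(v[1],v[0]); print(r,a0)
T=pose()
for a in np.linspace(a0,TY,9)[1:]:
    q=np.array([h[0]+r*np.cos(a),h[1]+r*np.sin(a),p[2]]); print(round(a,3),q,np.round(T[:3,:3].T@(q-T[:3,3])/.25,3)[:2], 'turn',-(a-a0)/np.pi)
E
```

```text
0.2101404832633711 -0.49923307324056143
-0.443 [ 0.6339 -0.2382  0.0647] [0.047 0.007] turn -0.017953993523195648
-0.386 [ 0.6386 -0.2274  0.0647] [0.094 0.012] turn -0.035907987046391296
-0.33 [ 0.6428 -0.2163  0.0647] [0.141 0.013] turn -0.053861980569586944
-0.274 [ 0.6463 -0.205   0.0647] [0.189 0.013] turn -0.07181597409278259
-0.217 [ 0.6492 -0.1935  0.0647] [0.236 0.009] turn -0.08976996761597826
-0.161 [ 0.6514 -0.1818  0.0647] [0.283 0.003] turn -0.1077239611391739
-0.104 [ 0.653  -0.1701  0.0647] [ 0.33  -0.006] turn -0.12567795466236956
-0.048 [ 0.6539 -0.1583  0.0647] [ 0.376 -0.017] turn -0.1436319481855652
```

servo_tool(
  targets="0 0.03 0.005 0 0 0 0; 0 0.06 0.009 0 0 0 0; 0 0.094 0.012 0 0 0 0; 0 0.125 0.013 0 0 0 0; 0 0.157 0.013 0 0 0 0; 0 0.189 0.013 0 0 0 0; 0 0.22 0.011 0 0 0 0; 0 0.25 0.007 0 0 0 0; 0 0.283 0.003 0 0 0 0; 0 0.31 -0.002 0 0 0 0; 0 0.33 -0.006 0 0 0 0; 0 0.33 -0.006 0 0 0 0",
)

```text
time: 53.18
tool_pos: [0.6539, -0.1682, 0.0649]
ee_rot: [3.14, -0.002, 1.252]
wrist_force: [3.6, -0.6, -1.4]
width: 0.0139
```

servo_tool(
  targets="0 0.012 -0.003 0 0 0 0; 0 0.024 -0.006 0 0 0 0; 0 0.036 -0.009 0 0 0 0; 0 0.046 -0.011 0 0 0 0; 0 0.046 -0.011 0 0 0 0; 0 0.046 -0.011 0 0 0 0",
)

```text
time: 53.68
tool_pos: [0.6546, -0.1584, 0.0649]
ee_rot: [3.14, -0.0, 1.251]
wrist_force: [4.6, -1.8, -1.6]
width: 0.014
```

servo_tool(
  targets="0 0.01 -0.003 0 0 0 0; 0 0.02 -0.006 0 0 0 0; 0 0.02 -0.006 0 0 0 0; 0 0.02 -0.006 0 0 0 0",
)

```text
time: 54.02
tool_pos: [0.6546, -0.1584, 0.065]
ee_rot: [3.137, 0.008, 1.248]
wrist_force: [4.5, -11.0, -2.6]
width: 0.0141
```

```bash
python3 - <<'E'
from h import *
s=snap('scene'); save(s,'C_s.png',(130,180,370,340),3)
s=snap('side'); save(s,'C_d.png',(180,80,340,220),4.5)
E
```

```text
(no output)
```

View pics/C_s.png

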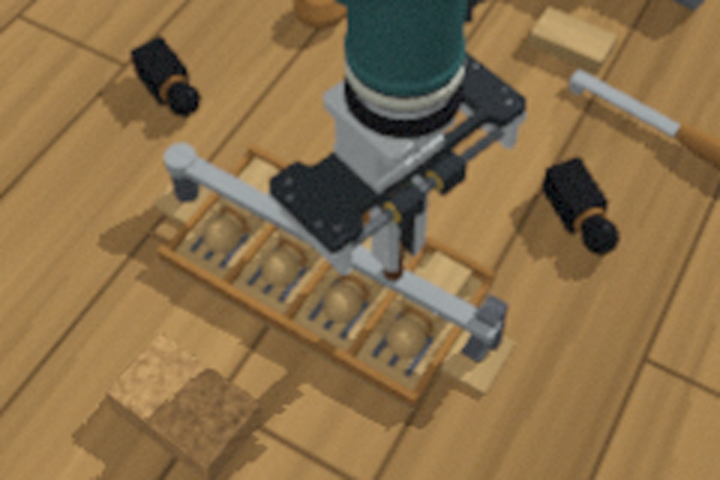

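View pics/C_d.png

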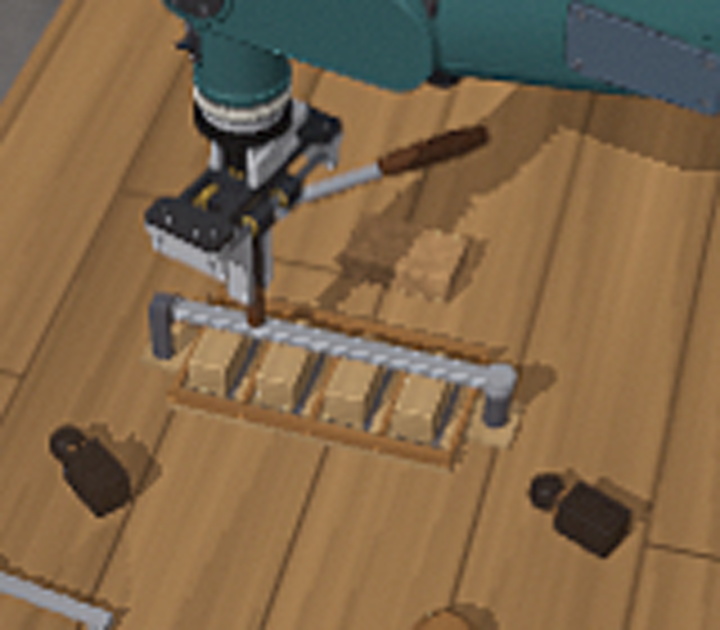

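servo_tool(
  targets="0.4 0 0 0 0 0 0; 0.4 -0.005 0 0 0 0 0; 0.4 -0.01 0 0 0 0 0; 0.4 -0.01 0 0 0 0 0; 0.5 -0.01 0 0 0 0 0; 0.5 -0.01 0 -0.1 0 0 0; 0.5 -0.01 0 -0.25 0 0 0; 0.6 -0.01 0 -0.4 0 0 0; 0.6 -0.01 0 -0.55 0 0 0; 0.6 -0.01 0 -0.6 0 0 0; 0.6 -0.01 0 -0.6 0 0 0",
)

```text
time: 55.03
tool_pos: [0.6553, -0.1556, 0.2213]
ee_rot: [3.131, -0.001, 1.251]
wrist_force: [-0.2, -0.5, 0.3]
width: 0.0563
```

```bash
python3 - <<'E'
from h import *
s=snap('wrist'); save(s,'D_w.png',None,1.5)
h=np.array([.444,-.1482])
go((.563,.325,.20),-.125)
E
```

```text
go (0.563, 0.325, 0.2) -0.125 -> [ 1.7095 -0.9503  0.0661  0.0011 -0.0011  0.4381]
```

View pics/D_w.png

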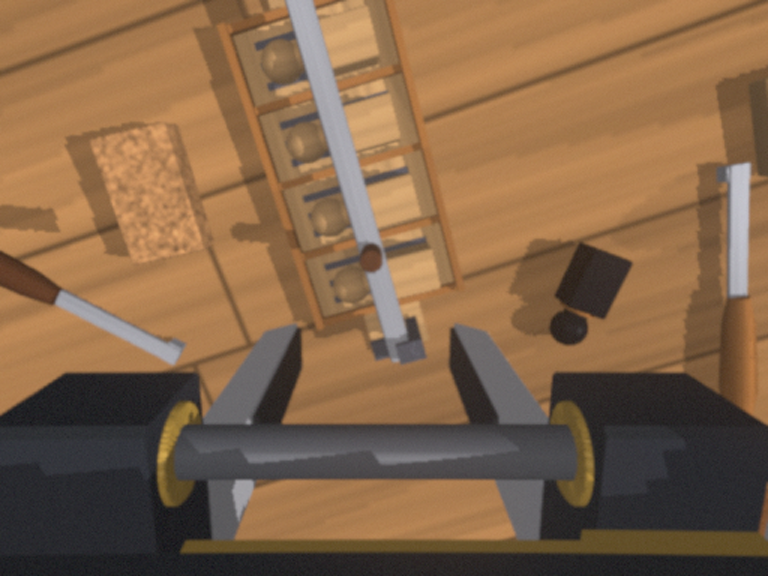

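```bash
python3 - <<'E'
from h import *
s=snap('wrist'); save(s,'D_w2.png',(230,150,300,250),7)
def tr(p):
    d=p[:2]-TC; c,sn=np.cos(TY),np.sin(TY); return np.array([c*d[0]+sn*d[1],-sn*d[0]+c*d[1]])
print(tr(onz(s,371/1.5,258/1.5,.093)), tr(onz(s,300/1.5,5/1.5,.057)),tr(onz(s,397/1.5,335/1.5,.057)))
for q in [(308,292),(456,280)]: print('side',tr(onz(s,q[0]/1.5,q[1]/1.5,.02)))
E
```

```text
[0.0586 0.0019] [-0.1099  0.0004] [0.1282 0.0028]
side [ 0.0848 -0.0605]
side [0.1079 0.0604]
```

View pics/D_w2.png

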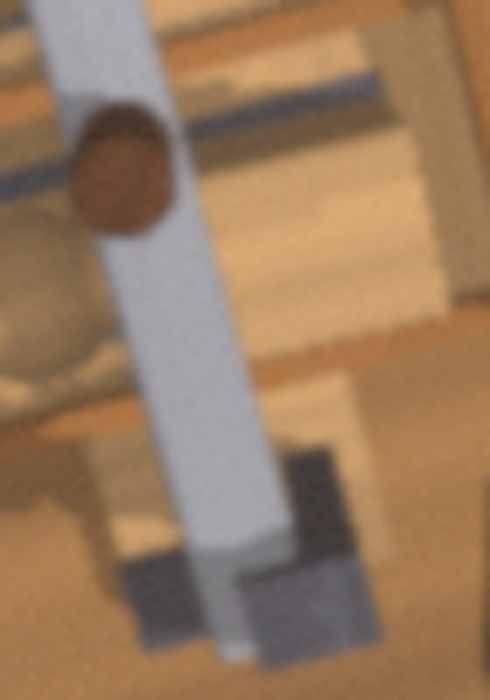

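servo_tool(
  targets="0.6 0.9 -0.5 0.03 0 0 0.22; 0.6 0.9 -0.5 0.03 0 0 0.22; 0.6 0.9 -0.5 0.03 0 0 0.22; 0.6 0.9 -0.5 0.03 0 0 0.22; 0.6 0.9 -0.5 0.03 0 0 0.22; 0.6 0.9 -0.5 0.03 0 0 0.22; 0.6 0.9 -0.5 0.03 0 0 0.22; 0.6 0.9 -0.5 0.03 0 0 0.22; 0.6 0.9 -0.5 0.03 0 0 0.22",
)

```text
time: 55.88
tool_pos: [0.6045, 0.0973, 0.2047]
ee_rot: [-3.14, 0.004, 0.562]
wrist_force: [0.1, -0.8, -0.0]
width: 0.0564
```

```bash
python3 - <<'E'
from h import *
go((.563,.325,.20),-.125)
E
```

```text
go (0.563, 0.325, 0.2) -0.125 -> [ 0.3448 -0.8593  0.0184  0.0001  0.0014  0.2186]
```

servo_tool(
  targets="0.6 0.345 -0.86 0.018 0 0 0.218; 0.6 0.345 -0.86 0.018 0 0 0.218; 0.6 0.345 -0.86 0.018 0 0 0.218; 0.6 0.345 -0.86 0.018 0 0 0.218; 0.6 0.345 -0.86 0.018 0 0 0.218; 0.6 0.345 -0.86 0.018 0 0 0.218; 0.6 0.345 -0.86 0.018 0 0 0.218; 0.6 0.345 -0.86 0.018 0 0 0.218; 0.6 0.345 -0.86 0.018 0 0 0.218",
)

```text
time: 56.63
tool_pos: [0.5654, 0.3231, 0.2017]
ee_rot: [3.14, 0.001, -0.126]
wrist_force: [-0.1, -1.2, 0.6]
width: 0.0566
```

```bash
python3 - <<'E'
from h import *
s=snap('wrist'); save(s,'E_w.png',None,1.5)
go((.5595,.3255,.052),-.127)
E
```

```text
go (0.5595, 0.3255, 0.052) -0.127 -> [-0.0249 -0.0084  0.6003  0.0005  0.0002 -0.0001]
```

View pics/E_w.png

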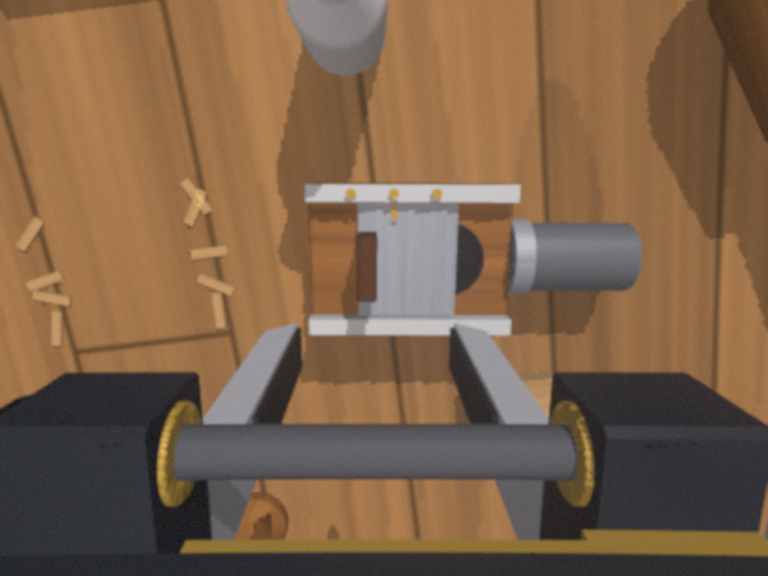

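Shutter still half open (pointer at the middle dot). Descend onto the tab at (368,267) and grip.

servo_tool(
  targets="0.6 -0.025 -0.008 0.1 0 0 0; 0.6 -0.025 -0.008 0.22 0 0 0; 0.6 -0.025 -0.008 0.35 0 0 0; 0.6 -0.025 -0.008 0.46 0 0 0; 0.6 -0.025 -0.008 0.54 0 0 0; 0.6 -0.025 -0.008 0.585 0 0 0; 0.6 -0.025 -0.008 0.6 0 0 0; 0.6 -0.025 -0.008 0.6 0 0 0; 0.6 -0.025 -0.008 0.6 0 0 0",
)

```text
time: 57.43
tool_pos: [0.5599, 0.3278, 0.0545]
ee_rot: [-3.14, -0.002, -0.126]
wrist_force: [0.7, -0.7, 0.0]
width: 0.0562
```

servo_tool(
  targets="0 0 0 0 0 0 0; 0 0 0 0 0 0 0; 0 0 0 0 0 0 0; 0 0 0 0 0 0 0; 0 0 0 0 0 0 0; 0 0 0 0 0 0 0; 0 0 0 0 0 0 0; 0 0 0 0 0 0 0",
)

```text
time: 58.1
tool_pos: [0.5597, 0.328, 0.0528]
ee_rot: [-3.141, -0.003, -0.125]
wrist_force: [3.3, 0.2, -1.6]
width: 0.0133
```

servo_tool(
  targets="0 -0.01 0 0 0 0 0; 0 -0.02 0 0 0 0 0; 0 -0.03 0 0 0 0 0; 0 -0.04 0 0 0 0 0; 0 -0.05 0 0 0 0 0; 0 -0.06 0 0 0 0 0; 0 -0.07 0 0 0 0 0; 0 -0.08 0 0 0 0 0; 0 -0.085 0 0 0 0 0; 0 -0.09 0 0 0 0 0; 0 -0.095 0 0 0 0 0; 0 -0.1 0 0 0 0 0",
)

```text
time: 59.1
tool_pos: [0.55, 0.3294, 0.053]
ee_rot: [-3.136, -0.032, -0.13]
wrist_force: [36.5, 0.5, -19.6]
width: 0.0138
```

servo_tool(
  targets="0 0 0 0 0 0 0; 0 0 0 0 0 0 0; 0 0 0 0 0 0 0; 0 0 0 0 0 0 0; 0 0 0 0 0 0 0; 0 0 0 0 0 0 0; 0 0 0 0 0 0 0; 0 0 0 0 0 0 0; 0 0 0 0 0 0 0; 0 0 0 0 0 0 0",
)

```text
time: 59.93
tool_pos: [0.5411, 0.3305, 0.0529]
ee_rot: [-3.139, -0.014, -0.127]
wrist_force: [15.9, 0.6, -7.5]
width: 0.0134
```

servo_tool(
  targets="0 -0.01 0 0 0 0 0; 0 -0.02 0 0 0 0 0; 0 -0.025 0 0 0 0 0; 0 -0.03 0 0 0 0 0; 0 -0.03 0 0 0 0 0; 0 -0.03 0 0 0 0 0; 0 -0.03 0 0 0 0 0; 0 -0.03 0 0 0 0 0; 0 -0.03 0 0 0 0 0; 0 -0.03 0 0 0 0 0; 0 -0.03 0 0 0 0 0; 0 -0.03 0 0 0 0 0",
)

```text
time: 60.93
tool_pos: [0.531, 0.3318, 0.0529]
ee_rot: [-3.14, -0.009, -0.127]
wrist_force: [11.2, -0.1, -5.7]
width: 0.0132
```

servo_tool(
  targets="0 0 0 0 0 0 0; 0 0 0 0 0 0 0; 0 0 0 0 0 0 0; 0 0 0 0 0 0 0; 0.5 0 0 0 0 0 0; 0.5 0 0 0 0 0 0; 0.5 0 0 0 0 0 0; 0.5 0 0 0 0 0 0; 0.5 0 0 -0.1 0 0 0; 0.5 0 0 -0.25 0 0 0; 0.5 0 0 -0.4 0 0 0; 0.5 0 0 -0.6 0 0 0",
)

```text
time: 61.93
tool_pos: [0.5248, 0.3318, 0.1945]
ee_rot: [3.14, 0.003, -0.125]
wrist_force: [0.1, 0.0, -0.5]
width: 0.0469
```

servo_tool(
  targets="0.6 0 0 -0.1 0 0 0; 0.6 0 0 -0.1 0 0 0; 0.6 0 0 -0.1 0 0 0",
)

```text
time: 62.18
tool_pos: [0.5268, 0.3327, 0.222]
ee_rot: [-3.139, -0.004, -0.125]
wrist_force: [-0.2, -0.6, -0.4]
width: 0.0561
```

```bash
python3 - <<'E'
from h import *
s=snap('wrist'); save(s,'F_w.png',None,1.5)
s=snap('scene'); save(s,'F_s.png',None,1.5)
E
```

```text
(no output)
```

View pics/F_w.png

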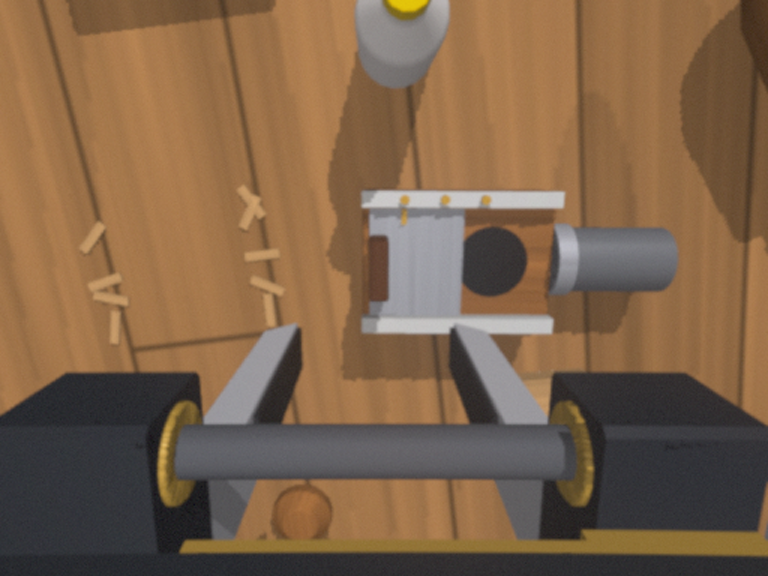

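View pics/F_s.png

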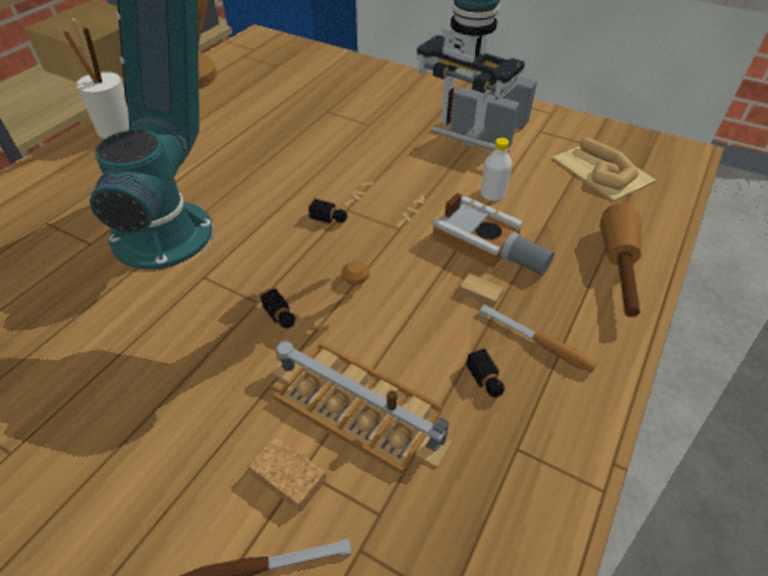

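```bash
python3 -c "
from bench import robot; print(robot.close_job())"
```

```text
the job is handed in; nothing more can be done
None
```

The job is done and handed in at about 62 s of robot time, in the order you asked. I slid the shutter to half open and swung the bar to about 1.4 rad. All four finials then went into bays of their own, ball towards the tray's -y side. I swung the bar back into its catch, and only then slid the shutter to fully open.

**Last checks:**
- **Shutter:** the pointer is at the third stop's dot and the port is clear.
- **Bar:** it lies against the catch's stop. Pushing on it met 11 N with no movement, and the knob measured within about 2 mm of the tray's mid-line.
- **Finials:** all four lie flat under the bar.
- **Everything else:** the other bench items look unmoved in the pictures; I didn't measure them.

**Didn't go as expected:**
- **Finial grips:** the first closes, on two of the finials, went right through the block. With the tool tip at about 11–17 mm the fingers shut almost fully, with no force and no movement of the finial. In the pictures the fingertips were inside the block. Gripping lower, with the tip at about 4–6 mm, held every time, so the lower ends of the fingers don't seem to touch the finials in the simulation.
- **Bar knob:** it crept towards the edge of the pads during the closing swing, so I let go and gripped it again.
- **Shutter force:** moving the tab showed up to 38 N at the wrist, against the stated 9 N or so. The plate seems to resist faster movement.

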